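# Break down a returned gear stack into the kit tray

### The arm

A 7-joint arm with a two-finger parallel gripper is mounted at the origin on the work surface. World frame = base frame: x ahead of the robot, y to its left, z up, the work surface at z = 0. Lengths are in m, angles in rad, forces in N, time in s.
With the tool pointing down it reaches from about 0.425 to 0.95 m from the base axis. Payload 4.7 kg.
Tool frame: the origin (TCP) lies on the centre line of the jaws, within the pads' length; the fingertips stand 8 mm ahead of it and the grasp point (between the pads) lies 11 mm behind it; x points along the fingers, y is the direction in which the jaws open and shut, and the axes are right-handed (so a half turn about x gives the same grasp; the last joint's range is limited). The gripper opens to 87 mm and grips with 3 to 60 N. Pads are 19 mm wide; open, the fingers measure 117 mm over their backs; the gripper's body (75 mm by 190 mm) begins 51 mm behind the grasp point.
Start: joints at [-1.259, 0.469, -0.049, 1.532, 0.024, 1.141, -0.082], TCP at [0.226, 0.636, 0.231] pointing down, gripper open.
Joint ranges: [-2.59, 2.59], [-0.33, 1.99], [-1.39, 1.29], [0.1, 2.45], [-1.04, 4.18], [0.21, 1.99], [-2.66, 2.66]. Speed limits (rad/s): [2.57, 2.57, 3.14, 3.14, 3.14, 3.14, 3.14].

### API

Orientations are given as a unit quaternion [x, y, z, w].
In Python, from bench import r gives the robot as it stands.
- The arm moves only by the tool drive_tool, never from a script. Its argument "deltas" is a list of rows, each a list of 5 numbers: the shift along the tool's x, y, z in mm, then the turn about the tool's x in rad, then the finger opening in mm, from 0 to 87. In form: [[dx, dy, dz, spin, jaw], ...]. A call has 1 to 5 rows; each row shifts and turns the commanded pose from where the row before left it, along the tool's axes as they then stand; what a row does not reach is not made up. A row lasts 1/12 s, in which the tool goes at most 41.7 mm and 7.16 degrees, less where a joint would pass 70% of its speed; a pose out of reach is approached as far as the arm can. A call with a gripper value outside its range is refused whole. The fingers move at their own pace and stop on an object; "grip_force" is the grip in N (left out, the last holds). Time passes only in rows, so rows that do not move let the fingers close. It gives the time, the measured TCP pose, the force and the opening at its end, in the units of the state.
- r.sense(): the state, without advancing time (a new reading comes with each control period).
- r.grab_frame(name): name is "side" or "top" or "wrist"; returns the picture (420x560x3 uint8, blue, green, red); there is no depth.
- r.calibration(name): a dict with "vertical_fov" (degrees; the focal length in pixels is half the picture's height over the tangent of half this angle, whatever the lens; pixels are square), "cx", "cy" (the principal point, pixels), "rvec" (rotation vector, rad) and "tvec" (3), from world to camera coordinates, as OpenCV has them. Camera axes: x right, y down, z forward; pixel columns grow to the right and rows downward; lengths in m; the calibration is good to about 2 mm. A picture is of the moment at which its call begins: read the wrist's pose just before it. calibration takes no time and is no camera call; for the wrist camera it gives the pose at the moment of the call.
- r.close_job(): hands the job in, once; it reports no verdict.
Trained networks look in the newest picture that a camera, given by its name, has taken for a name from the list of things; names that differ only in an ending like _2 or _b are one class to them, and where a whole thing is asked for, a point or a joint stands for the part that bears it (a point fixed in the world has none). Each returns a list of dicts, best first, with "p" (0 to 1); they miss things now and then, are a little off and sometimes report something else, mostly with a low value. They report only what shows in the picture. A call takes as long as a camera call. They do not tell look-alikes from the thing itself.
- r.recognise(camera, thing): "bbox" ([left, top, width, height] in pixels, round what is visible of it).
- r.landmark_of(camera, thing): "xy" ([column, row] in pixels: a listed point, or the origin of a listed thing).
The state is a dict: "time": time; "joints": joint angles; "dq": joint speeds; "effort": joint torques, N m; "tcp_pos": TCP position; "tool_rot": TCP orientation; "ft_force": force on the tool from outside, world axes, zero at the start; "moment": the same for the moment, N m; "opening": finger opening in m.
Only numpy, scipy, OpenCV 4.12 (cv2) and the standard library are available. Lean on these libraries where they do the work, as an engineer would, in place of code of your own. Each camera call takes 0.05 s, during which the arm holds its last target.

### The job

Make up the kit tray from the gear on the green mat. Take the stack apart from the top down and, as each piece comes off, set it flat in the nest that fits it: the small square tin, then the round filter canister, then the oblong case. Stand the tall gas monitor upright in its deep dock last of all; lower the pieces into place rather than dropping them, and leave the safety helmet and the bottle alone.

Things in the scene. Friction and masses are not known exactly. Their poses are not given: they have to be found in the camera images.
- tin: small square ear-plug tin, bare aluminium, 42 x 42 mm, 28 mm tall, flat top, about 0.06 kg. At the start it lies on top of the stack (on the canister). Origin: centre of its underside; x and y along its sides, z up.
- canister: round respirator filter canister, black plastic with grey bands, 58 mm diameter, 36 mm tall, with flat ends and a ring of small white dots on top, about 0.14 kg. At the start it stands on the case, in the middle of the stack. Origin: centre of its underside, z up.
- case: oblong first-aid case, white painted metal, rigid and shut, 100 mm (x) by 60 mm (y), 38 mm tall, flat top, about 0.22 kg. Bottom of the stack, lying on a 3 mm green rubber mat (290 x 170 mm). Origin: centre of its underside, x along its length, z up.
- monitor: tall gas monitor, black plastic, 60 mm (x) by 40 mm (y), 115 mm tall, standing upright by itself on the same mat, 125 to 175 mm from the stack; small screen on its -y side, about 0.26 kg. It may stand in the dock either way round. Origin: centre of its underside, x along its width, z up.
- tin_nest: small square nest for the tin, grey plastic with a black floor: pocket 54 x 54 mm inside, walls 5 mm thick, pocket floor 5 mm above the origin, rim 12 mm above the origin. Fixed on the kit tray; the four nests form a 2 x 2 grid, 115 mm apart along tray x and 105 mm along tray y, in any order, all with the tray's yaw. Origin: centre of the nest's underside.
- canister_nest: round nest for the canister, grey with a black floor: pocket 70 mm diameter inside, walls 5 mm thick, pocket floor 5 mm above the origin, rim 12 mm above the origin. Fixed on the tray, a plywood board 282 x 247 mm, 4 mm thick with a rim 10 mm high, which may be left or right of the mat. Origin: centre of the nest's underside.
- case_nest: oblong nest for the case, grey plastic with a black floor: pocket 112 mm (x) by 72 mm (y) inside, walls 5 mm thick, pocket floor 5 mm above the origin, rim 12 mm above the origin. On the tray like the others. Origin: centre of the nest's underside, x along its length.
- dock: deep dock for the gas monitor, grey plastic, with three small brass contacts on its black floor: pocket 72 mm (x) by 52 mm (y) inside, walls 5 mm thick, pocket floor 5 mm above the origin, rim 22 mm above the origin. On the tray like the others. Origin: centre of the dock's underside, x along the pocket's longer side.
- helmet: orange safety helmet lying on the table to the right of the work (-y), 276 mm wide at the brim, 145 mm tall; to be left alone. Origin: centre of its underside.
- bottle: white bottle with blue cap, 60 mm diameter, 130 mm tall, standing to the left of the work (+y); to be left alone. Origin: centre of its underside.
Mind the look-alikes: they are no part of the job. Leave any yellow look-alike of the tin_nest alone.

How it is judged:
By the outcome, as a careful person would: the job done as asked, in the order asked, and still so for the second after the job is handed in, with the robot touching nothing.
It also fails if it takes over 141 s, if anything falls off the work surface, if the arm or the gripper's body presses on something with over 40 N, if the wrist force passes 120 N, or if a joint passes its speed limit or range.

## Working session

There is one attempt and no reset: what is moved stays moved. The work goes in short steps, Python scripts to look and compute and a tool call to move; the robot and the scene stay as the last step left them, time stands still between calls to the robot, and variables do not carry over. Pictures are saved under pics/ and viewed, and the job is handed in when it is done.

Besides the shell and the picture viewer there is one more tool, called after ">>>" as name(argument=value, ...), one argument or row to a line, values as JSON. drive_tool: Moves the arm, as the interface text tells. Its arguments: {"type":"object","properties":{"deltas":{"type":"array","items":{"type":"array","items":{"type":"number"}}},"grip_force":{"type":"number"}},"required":["deltas"]}

```bash
ls; mkdir -p pics; python3 - <<'E'
from bench import r
import cv2
print(r.sense())
for n in ["side","top"]:
    im=r.grab_frame(n); cv2.imwrite(f"pics/{n}0.png",im); print(n,r.calibration(n))
    for t in ["tin","canister","case","monitor","tin_nest","canister_nest","case_nest","dock","helmet","bottle"]:
        print(t,[(round(d['p'],2),[round(v) for v in d['xy']]) for d in r.landmark_of(n,t)][:3])
E
```

```text
pics
{'time': 0.0, 'joints': array([-1.25893974,  0.46943579, -0.04858598,  1.53369754,  0.02410121,
        1.14097244, -0.08228428]), 'dq': array([ 0.00144808,  0.00045849, -0.00061577, -0.00010455,  0.0017309 ,
        0.00018466,  0.00012081]), 'effort': array([-7.32108001e-04, -5.07966864e+01, -8.08855263e-02, -2.36144722e+01,
       -6.12588809e-02,  3.79958306e-02,  1.79919216e-04]), 'tcp_pos': array([0.22538625, 0.63564387, 0.22950166]), 'tool_rot': array([ 0.11920405,  0.6969597 , -0.12055524,  0.69678117]), 'ft_force': array([-0.14262369, -0.23478515, -0.05287011]), 'moment': array([-0.01037097,  0.0240624 , -0.00109664]), 'opening': 0.08701798654161451}
side {'vertical_fov': 48.74681588962803, 'cx': 281.7827066395169, 'cy': 214.37983069268293, 'rvec': array([ 2.35568094, -0.21510167,  0.06683648]), 'tvec': array([-0.62390583,  0.11311708,  1.30865519])}
tin [(0.72, [289, 281]), (0.63, [277, 170])]
canister [(0.53, [281, 177])]
case [(0.68, [278, 188])]
monitor [(0.95, [231, 186])]
tin_nest [(0.93, [330, 212]), (0.89, [224, 219]), (0.88, [283, 250])]
canister_nest [(0.81, [289, 282]), (0.4, [277, 172])]
case_nest [(0.67, [240, 256]), (0.48, [230, 186])]
dock [(0.71, [282, 248])]
helmet [(0.82, [281, 414])]
bottle [(0.89, [236, 131])]
top {'vertical_fov': 42.72285196072577, 'cx': 282.21094920961235, 'cy': 207.37484929548427, 'rvec': array([ 2.20024151, -2.17215702,  0.10732304]), 'tvec': array([-0.06524215,  0.63562241,  1.72048756])}
tin [(0.49, [213, 199])]
canister [(0.46, [217, 201])]
case [(0.75, [218, 205]), (0.36, [332, 250]), (0.33, [301, 215])]
monitor [(0.58, [203, 251])]
tin_nest [(0.79, [298, 212]), (0.76, [258, 165]), (0.74, [298, 151])]
canister_nest [(0.92, [329, 214]), (0.6, [217, 200])]
case_nest [(0.8, [295, 248])]
dock [(0.83, [328, 252])]
helmet [(0.97, [429, 240])]
bottle [(0.73, [114, 232])]
```

View pics/side0.png

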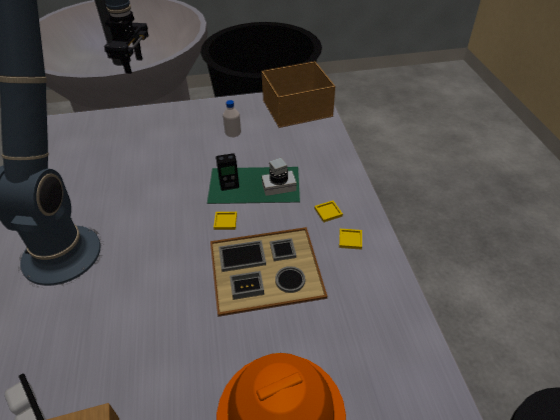

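View pics/top0.png

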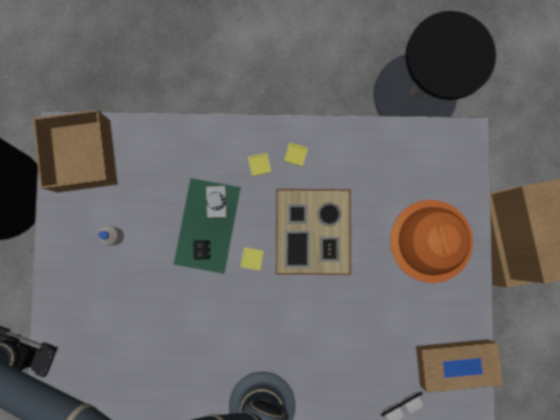

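```bash
python3 - <<'E'
import cv2
a=cv2.imread("pics/side0.png")[120:320,180:400]; cv2.imwrite("pics/side0c.png",cv2.resize(a,None,fx=3,fy=3,interpolation=2)[:600])
a=cv2.imread("pics/top0.png")[130:290,180:360]; cv2.imwrite("pics/top0c.png",cv2.resize(a,None,fx=3.7,fy=3.7,interpolation=2)[:600])
E
```

```text
(no output)
```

View pics/side0c.png

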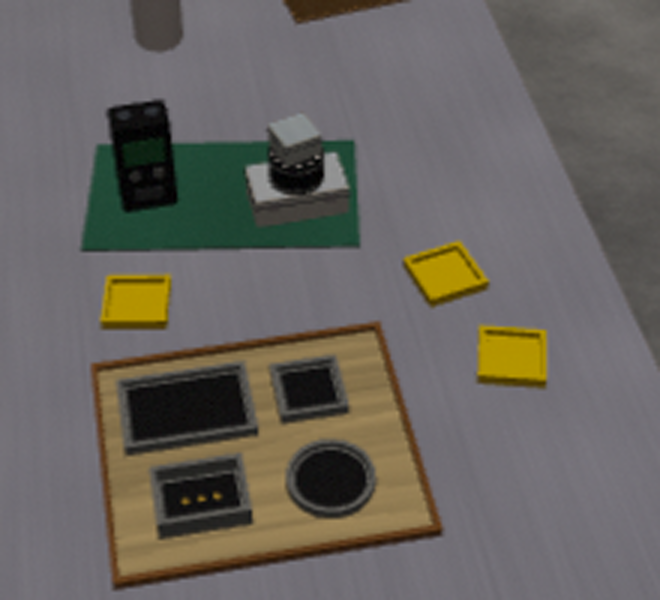

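View pics/top0c.png

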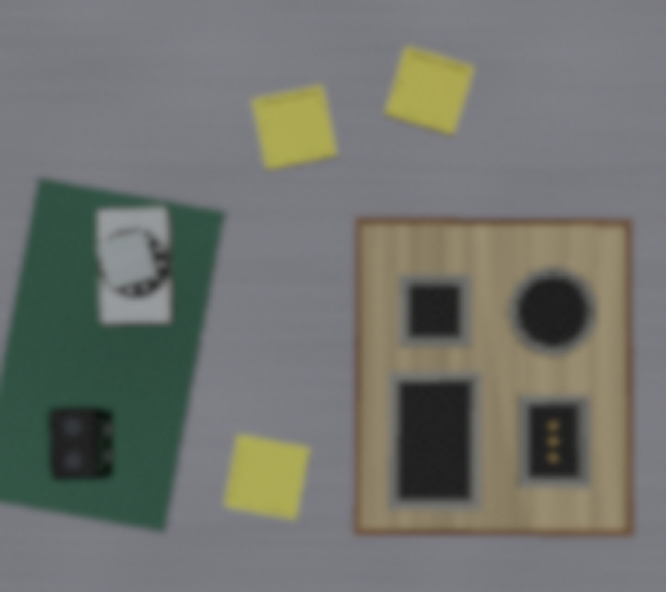

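```bash
cat > h.py <<'E'
import numpy as np, cv2
from scipy.spatial.transform import Rotation as R
from bench import r
def K(c): 
    f=210/np.tan(np.radians(c['vertical_fov'])/2); return np.array([[f,0,c['cx']],[0,f,c['cy']],[0,0,1]])
def back(c,uv,z):
    Rm=cv2.Rodrigues(np.array(c['rvec']))[0]; o=-Rm.T@c['tvec']
    uv=np.atleast_2d(uv).astype(float)
    d=np.c_[uv,np.ones(len(uv))]@np.linalg.inv(K(c)).T@Rm
    return o+d*((z-o[2])/d[:,2])[:,None]
def proj(c,P):
    return cv2.projectPoints(np.atleast_2d(P).astype(float),np.array(c['rvec']),np.array(c['tvec']),K(c),None)[0][:,0]
E
python3 - <<'E'
from h import *
np.set_printoptions(precision=4,suppress=True)
t=r.calibration('top'); s=r.calibration('side')
q=lambda x,y:[180+x/3.7,130+y/3.7]; p=lambda x,y:[180+x/3,120+y/3]
print('tray T',back(t,[q(357,218),q(631,220),q(631,534),q(356,533)],.01))
print('tray S',back(s,[p(380,323),p(440,530),p(115,585),p(93,365)],.01))
print('nests T tin can case dock',back(t,[q(436,310),q(553,311),q(435,441),q(553,441)],.012))
print('nests S',back(s,[p(309,388),p(331,479),p(188,407),p(203,495)],.013))
print('tin top T',back(t,[q(130,260)],.105),'S',back(s,[p(296,131)],.105))
print('case top T',back(t,[q(97,209),q(168,206),q(171,323),q(100,324)],.041))
print('mon top T',back(t,[q(75,443)],.118),'S',back(s,[p(138,109)],.118))
for n,c in(('t',t),('s',s)):
  Rm=cv2.Rodrigues(c['rvec'])[0]; print(n,-Rm.T@c['tvec'])
w=r.calibration('wrist');Rm=cv2.Rodrigues(w['rvec'])[0];o=-Rm.T@w['tvec'];st=r.sense();T=R.from_quat(st['tool_rot']).as_matrix()
print('tool axes',T,'cam in tool',T.T@(o-st['tcp_pos']),'cam axes in tool',T.T@Rm.T,w['vertical_fov'])
E
```

```text
tray T [[ 0.6986 -0.0377  0.01  ]
 [ 0.7002 -0.2822  0.01  ]
 [ 0.4219 -0.2827  0.01  ]
 [ 0.42   -0.0405  0.01  ]]
tray S [[ 0.7007 -0.0393  0.01  ]
 [ 0.6999 -0.2838  0.01  ]
 [ 0.423  -0.2869  0.01  ]
 [ 0.4218 -0.041   0.01  ]]
nests T tin can case dock [[ 0.6172 -0.1088  0.012 ]
 [ 0.6177 -0.2127  0.012 ]
 [ 0.5014 -0.1091  0.012 ]
 [ 0.5027 -0.2133  0.012 ]]
nests S [[ 0.6178 -0.1101  0.013 ]
 [ 0.6184 -0.2162  0.013 ]
 [ 0.5045 -0.1116  0.013 ]
 [ 0.5058 -0.2123  0.013 ]]
tin top T [[0.6492 0.1527 0.105 ]] S [[0.6525 0.1508 0.105 ]]
case top T [[0.6996 0.1895 0.041 ]
 [0.7032 0.1277 0.041 ]
 [0.6008 0.1229 0.041 ]
 [0.5991 0.1845 0.041 ]]
mon top T [[0.4955 0.1932 0.118 ]] S [[0.4978 0.201  0.118 ]]
t [ 0.4915 -0.0315  1.768 ]
s [ 0.4832 -0.9358  1.0027]
tool axes [[ 0.      0.3342  0.9425]
 [ 0.      0.9425 -0.3342]
 [-1.      0.     -0.    ]] cam in tool [-0.1544  0.0006 -0.0761] cam axes in tool [[-0.0001 -0.2781  0.9605]
 [ 1.     -0.0008 -0.0001]
 [ 0.0008  0.9605  0.2781]] 61.370913877448814
```

>>> drive_tool(
  deltas=[
    [0, 0, 0, -0.113, 87],
    [0, 0, 0, -0.113, 87],
    [0, 0, 0, -0.114, 87],
    [-2, -30, 23.5, 0, 87],
    [-2, -30, 23.5, 0, 87],
  ],
  grip_force=15,
)

```text
time: 1.52
tcp_pos: [0.2705, 0.577, 0.234]
tool_rot: [-0.002, 0.708, 0.002, 0.707]
ft_force: [1.0, 0.3, 0.3]
opening: 0.0873
```

>>> drive_tool(
  deltas=[
    [-2, -30, 23.5, 0, 87],
    [-2, -30, 23.5, 0, 87],
    [-2, -30, 23.5, 0, 87],
    [-2, -30, 23.5, 0, 87],
    [-2, -30, 23.5, 0, 87],
  ],
)

```text
time: 1.93
tcp_pos: [0.3908, 0.4245, 0.2449]
tool_rot: [0.0, 0.707, -0.0, 0.707]
ft_force: [0.6, -0.1, 0.3]
opening: 0.0869
```

>>> drive_tool(
  deltas=[
    [-2, -30, 23.5, 0, 87],
    [-2, -30, 23.5, 0, 87],
    [-2, -30, 23.5, 0, 87],
    [-2, -30, 23.5, 0, 87],
    [-2, -30, 23.5, 0, 87],
  ],
)

```text
time: 2.35
tcp_pos: [0.5082, 0.2744, 0.255]
tool_rot: [0.0, 0.707, -0.0, 0.707]
ft_force: [0.5, -0.3, 0.4]
opening: 0.087
```

>>> drive_tool(
  deltas=[
    [-2, -30, 23.5, 0, 87],
    [-2, -30, 23.5, 0, 87],
    [-2, -30, 23.5, 0, 87],
    [-2, -30, 23.5, 0, 87],
    [0, 0, 0, 0, 87],
  ],
)

```text
time: 2.77
tcp_pos: [0.606, 0.1462, 0.2631]
tool_rot: [0.003, 0.706, -0.007, 0.709]
ft_force: [-0.5, -1.3, 0.7]
opening: 0.0871
```

```bash
python3 - <<'E'
from h import *
np.set_printoptions(precision=4,suppress=True)
st=r.sense();print(st['tcp_pos'],st['tool_rot'])
c=r.calibration('wrist'); im=r.grab_frame('wrist'); cv2.imwrite('pics/w1.png',im)
np.save('c1.npy',c,allow_pickle=True)
for t in ["tin","canister","case","monitor"]:
  print(t,[(round(d['p'],2),[round(v) for v in d['bbox']]) for d in r.recognise('wrist',t)][:3])
E
```

```text
[0.606  0.1462 0.2631] [ 0.0029  0.7056 -0.0066  0.7086]
tin [(0.51, [36, 156, 72, 55])]
canister [(0.86, [270, 191, 54, 54])]
case [(0.8, [266, 164, 60, 91])]
monitor [(0.76, [311, 13, 62, 84])]
```

View pics/w1.png

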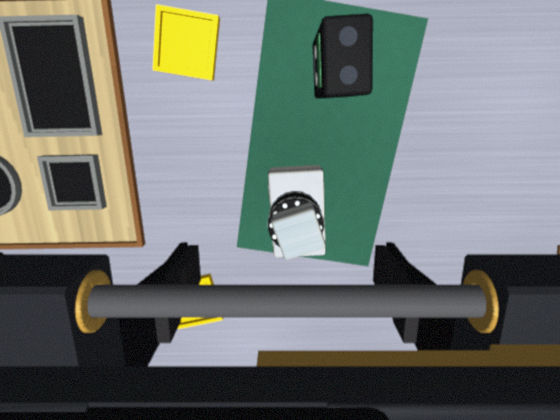

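```bash
python3 - <<'E'
from h import *
np.set_printoptions(precision=4,suppress=True)
im=cv2.imread('pics/w1.png')
a=im[155:270,230:340]; cv2.imwrite('pics/w1c.png',cv2.resize(a,None,fx=5,fy=5,interpolation=2))
a=im[0:110,290:440]; cv2.imwrite('pics/w1m.png',cv2.resize(a,None,fx=5,fy=5,interpolation=2))
E
```

```text
(no output)
```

View pics/w1c.png

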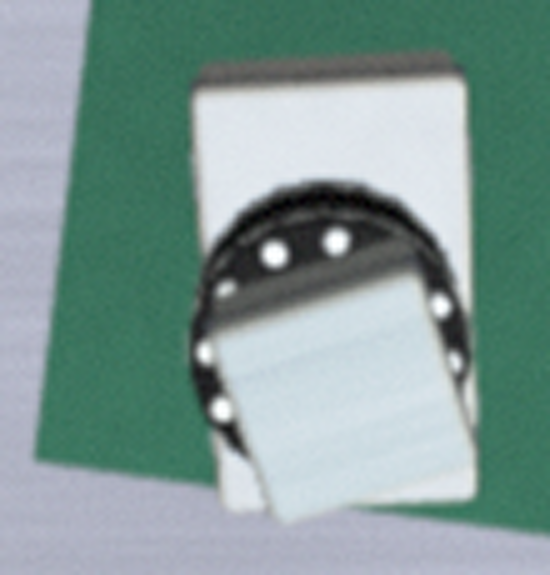

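View pics/w1m.png

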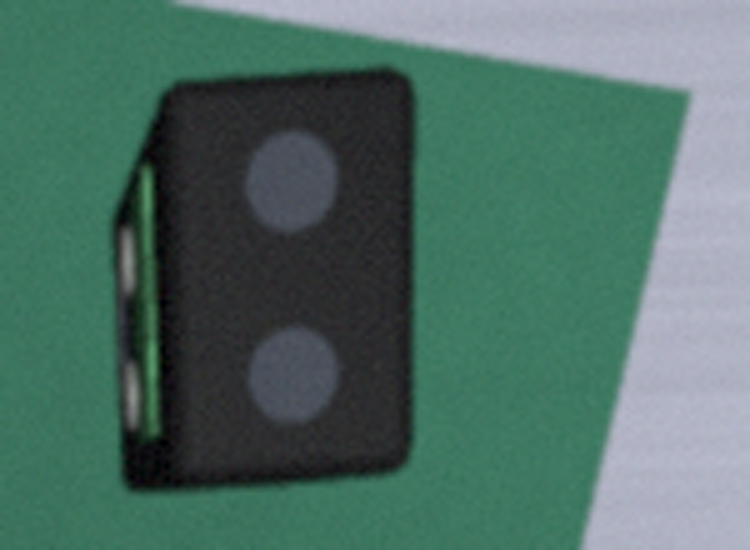

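```bash
python3 - <<'E'
from h import *
np.set_printoptions(precision=4,suppress=True)
c=np.load('c1.npy',allow_pickle=True).item()
q=lambda x,y:[230+x/5,155+y/5]
def rep(n,P):
  m=P.mean(0); e=[P[(i+1)%4]-P[i] for i in range(4)]
  print(n,m[:2],[ (round(np.linalg.norm(v[:2]),4),round(np.degrees(np.arctan2(v[1],v[0])),1)) for v in e])
rep('tin',back(c,[q(215,335),q(414,268),q(477,468),q(281,522)],.105))
rep('case',back(c,[q(193,88),q(467,78),q(475,497),q(228,512)],.041))
d=back(c,[q(274,253),q(337,241),q(441,306),q(455,360),q(205,352),q(222,408),q(226,290)],.077)
A=np.c_[2*d[:,:2],np.ones(len(d))]; s=np.linalg.lstsq(A,(d[:,:2]**2).sum(1),rcond=None)[0]; print('can',s[:2],np.sqrt(s[2]+s[:2]@s[:2]))
q=lambda x,y:[290+x/5,y/5]
rep('mon',back(c,[q(172,85),q(412,68),q(410,470),q(170,483)],.118))
E
```

```text
tin [0.6498 0.1573] [(np.float64(0.0391), np.float64(108.8)), (np.float64(0.0418), np.float64(17.1)), (np.float64(0.039), np.float64(-74.0)), (np.float64(0.0399), np.float64(-162.9))]
case [0.6508 0.1579] [(np.float64(0.059), np.float64(91.4)), (np.float64(0.098), np.float64(1.9)), (np.float64(0.0572), np.float64(-86.9)), (np.float64(0.0998), np.float64(-177.0))]
can [0.6514 0.1547] 0.02516325043235278
mon [0.4959 0.1957] [(np.float64(0.0364), np.float64(92.8)), (np.float64(0.0583), np.float64(2.8)), (np.float64(0.0386), np.float64(-87.9)), (np.float64(0.0579), np.float64(-179.4))]
```

>>> drive_tool(
  deltas=[
    [15, 4.5, 22, 0, 87],
    [15, 4.5, 22, 0, 87],
    [30, 0, 0, -0.1, 87],
    [30, 0, 0, -0.1, 87],
    [30, 0, 0, -0.1, 87],
  ],
)

```text
time: 3.43
tcp_pos: [0.6446, 0.1673, 0.1415]
tool_rot: [-0.108, 0.699, 0.109, 0.699]
ft_force: [-0.5, -0.4, -0.3]
opening: 0.0869
```

>>> drive_tool(
  deltas=[
    [10, 0, 0, 0, 87],
    [0, 0, 0, 0, 87],
    [0, 0, 0, 0, 87],
  ],
)

```text
time: 3.68
tcp_pos: [0.6452, 0.166, 0.1332]
tool_rot: [-0.105, 0.699, 0.105, 0.699]
ft_force: [0.3, 0.2, 0.5]
opening: 0.0872
```

```bash
cat > look.py <<'E'
import sys
from h import *
np.set_printoptions(precision=4,suppress=True)
n=sys.argv[1]; cam=sys.argv[2] if len(sys.argv)>2 else 'wrist'
st=r.sense();y=R.from_quat(st['tool_rot']).as_matrix()[:,1]
print(st['tcp_pos'],'toolyaw',np.degrees(np.arctan2(y[1],y[0]))-90,'F',st['ft_force'],st['opening'],round(st['time'],2))
c=r.calibration(cam); im=r.grab_frame(cam); cv2.imwrite(f'pics/{n}.png',im)
np.save(f'{n}.npy',c,allow_pickle=True)
E
python3 look.py w2
```

```text
[0.6452 0.166  0.1332] toolyaw 17.102087613187237 F [0.2907 0.2356 0.4881] 0.08722362444149617 3.68
```

View pics/w2.png

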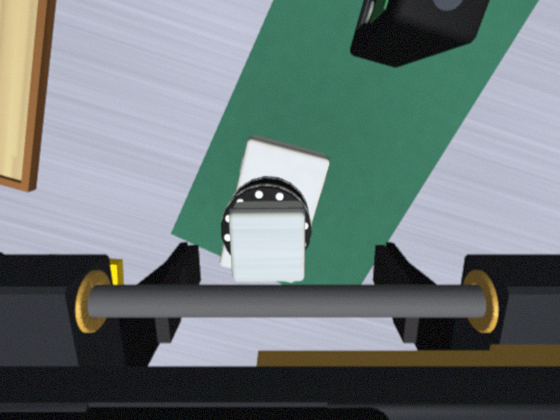

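```bash
cat >> h.py <<'E'
def toolto(P):
    """mm in tool axes from TCP to world point P"""
    st=r.sense(); T=R.from_quat(st['tool_rot']).as_matrix(); return 1000*T.T@(np.asarray(P)-st['tcp_pos'])
def quad(c,uv,z):
    P=back(c,uv,z); m=P.mean(0); e=[P[(i+1)%4]-P[i] for i in range(4)]
    print(m[:2],[ (float(round(np.linalg.norm(v[:2]),4)),float(round(np.degrees(np.arctan2(v[1],v[0])),1))) for v in e]); return m
E
python3 - <<'E'
from h import *
np.set_printoptions(precision=2,suppress=True)
c=np.load('w2.npy',allow_pickle=True).item()
m=quad(c,[(230.5,212),(303,210.5),(304.5,281.5),(233.5,282.5)],.105)
print(toolto([m[0],m[1],.089]))
E
```

```text
[0.65 0.16] [(0.0391, 108.3), (0.0425, 19.0), (0.0407, -72.1), (0.0423, -163.1)]
[45.44 -9.72  0.2 ]
```

>>> drive_tool(
  deltas=[
    [10, -9, 0, 0, 87],
    [16, 0, 0, 0, 87],
    [16, 0, 0, 0, 87],
    [2.5, 0, 0, 0, 87],
    [0, 0, 0, 0, 87],
  ],
)

```text
time: 4.15
tcp_pos: [0.6478, 0.1557, 0.0879]
tool_rot: [-0.105, 0.699, 0.105, 0.699]
ft_force: [-0.5, -0.1, 0.3]
opening: 0.0874
```

```bash
python3 look.py w3
```

```text
[0.6478 0.1557 0.0879] toolyaw 17.095105941608665 F [-0.5067 -0.0975  0.3323] 0.08743176373845582 4.15
```

View pics/w3.png

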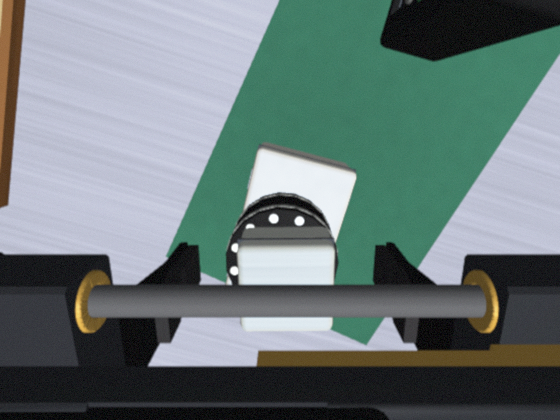

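>>> drive_tool(
  deltas=[
    [0, 0, 0, 0, 60],
    [0, 0, 0, 0, 35],
    [0, 0, 0, 0, 30],
    [0, 0, 0, 0, 30],
    [0, 0, 0, 0, 30],
  ],
  grip_force=12,
)

```text
time: 4.62
tcp_pos: [0.648, 0.1564, 0.0885]
tool_rot: [-0.105, 0.699, 0.105, 0.699]
ft_force: [-0.2, -0.5, 0.1]
opening: 0.0619
```

>>> drive_tool(
  deltas=[
    [0, 0, 0, 0, 30],
    [0, 0, 0, 0, 30],
    [-5, 0, 0, 0, 30],
    [-15, 0, 0, 0, 30],
    [-20, 0, 0, 0, 30],
  ],
)

```text
time: 5.03
tcp_pos: [0.6465, 0.1559, 0.1268]
tool_rot: [-0.106, 0.701, 0.105, 0.698]
ft_force: [0.5, 0.4, 0.8]
opening: 0.0418
```

```bash
python3 look.py w4; python3 look.py s4 side; python3 - <<'E'
import cv2
a=cv2.imread("pics/s4.png")[120:320,180:400]; cv2.imwrite("pics/s4c.png",cv2.resize(a,None,fx=3,fy=3,interpolation=2)[:600])
E
```

```text
[0.6465 0.1559 0.1268] toolyaw 17.14673054957774 F [0.4912 0.4164 0.8448] 0.041788820752252404 5.03
[0.6497 0.1568 0.1325] toolyaw 17.13894959732893 F [ 0.507  -0.2447  2.815 ] 0.041935518471367506 5.08
```

View pics/w4.png

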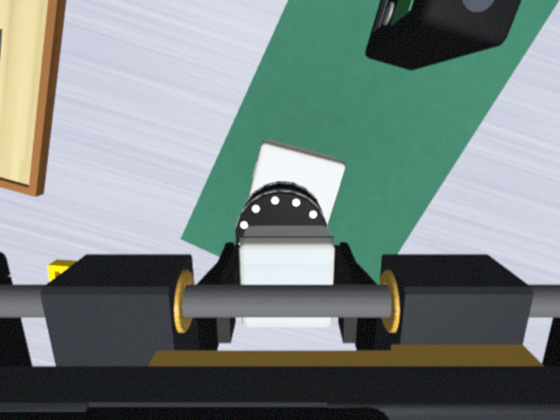

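View pics/s4c.png

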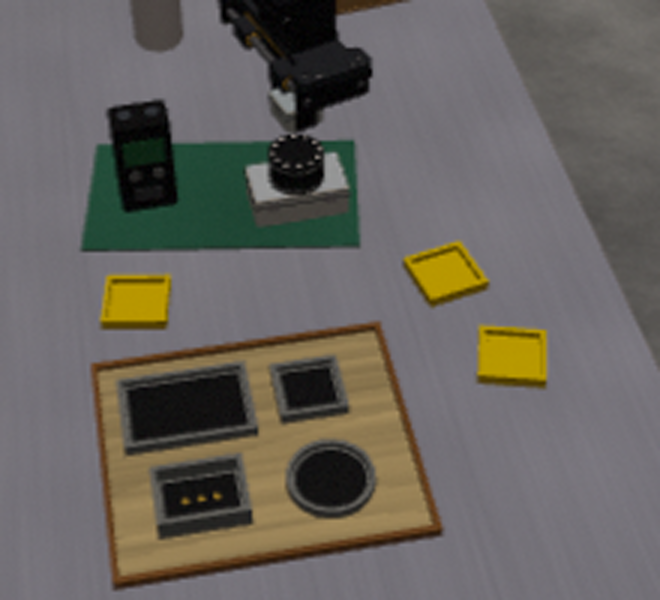

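>>> drive_tool(
  deltas=[
    [-25, 0, 0, 0.1, 30],
    [-25, 0, 0, 0.1, 30],
    [-20, 0, 0, 0.1, 30],
    [0, -20, -4, 0, 30],
    [0, -35, -4, 0, 30],
  ],
)

```text
time: 5.55
tcp_pos: [0.6401, 0.107, 0.1989]
tool_rot: [-0.001, 0.706, 0.004, 0.708]
ft_force: [-0.4, 0.9, -1.6]
opening: 0.042
```

>>> drive_tool(
  deltas=[
    [0, -35, -4, 0, 30],
    [0, -35, -4, 0, 30],
    [0, -35, -4, 0, 30],
    [0, -35, -4, 0, 30],
    [0, -35, -4, 0, 30],
  ],
)

```text
time: 5.97
tcp_pos: [0.6189, -0.0752, 0.1974]
tool_rot: [0.0, 0.707, -0.0, 0.707]
ft_force: [0.5, 0.6, 0.4]
opening: 0.0418
```

>>> drive_tool(
  deltas=[
    [0, -33, -4, 0, 30],
    [0, 0, 0, 0, 30],
    [0, 0, 0, 0, 30],
  ],
)

```text
time: 6.22
tcp_pos: [0.6147, -0.11, 0.1974]
tool_rot: [0.002, 0.707, -0.003, 0.707]
ft_force: [-0.4, 1.3, -0.4]
opening: 0.0417
```

```bash
python3 look.py w5
```

```text
[ 0.6147 -0.11    0.1974] toolyaw -0.3691418061538201 F [-0.3512  1.2696 -0.3933] 0.041696170387324205 6.22
```

View pics/w5.png

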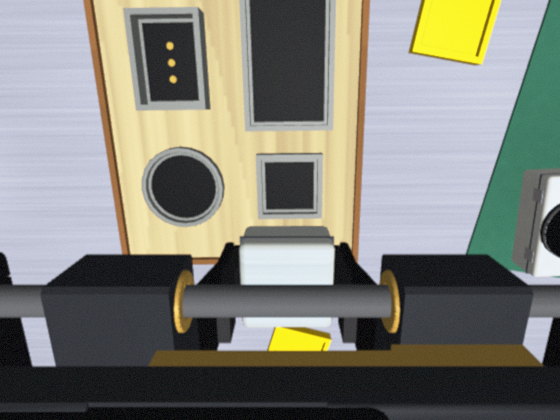

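```bash
python3 - <<'E'
import cv2
im=cv2.imread("pics/w5.png")
a=im[0:235,105:345]; cv2.imwrite("pics/w5c.png",cv2.resize(a,None,fx=2.5,fy=2.5,interpolation=2))
E
```

```text
(no output)
```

View pics/w5c.png

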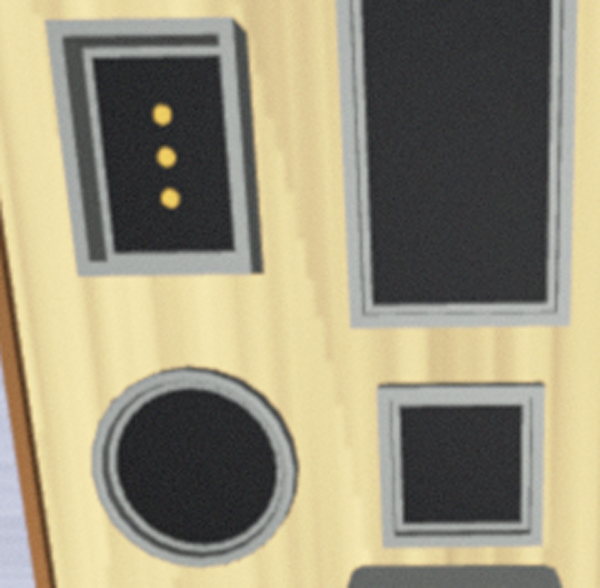

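```bash
python3 - <<'E'
from h import *
np.set_printoptions(precision=4,suppress=True)
c=np.load('w5.npy',allow_pickle=True).item()
q=lambda x,y:[105+x/2.5,y/2.5]
t=quad(c,[q(378,385),q(544,383),q(542,546),q(383,547)],.016)
d=quad(c,[q(46,20),q(237,19),q(253,271),q(78,273)],.026)
print('can',back(c,[q(194,466),q(92,466),q(296,466)],.016))
print('case',back(c,[q(352,326),q(568,324)],.016))
print('tin held top',); m=quad(c,[(240,240),(333,240),(334,325),(242,325)],.2044)
print(toolto([m[0],m[1],.2]), toolto(t))
E
```

```text
[ 0.6164 -0.1065] [(0.0629, 90.3), (0.0649, 0.5), (0.0635, -90.0), (0.0646, -180.0)]
[ 0.502  -0.2115] [(0.0631, 89.8), (0.0802, -0.2), (0.0623, -89.8), (0.0806, -179.6)]
can [[ 0.6151 -0.2106  0.016 ]
 [ 0.6148 -0.2503  0.016 ]
 [ 0.6154 -0.171   0.016 ]]
case [[ 0.5622 -0.1471  0.016 ]
 [ 0.562  -0.0667  0.016 ]]
tin held top
[ 0.6191 -0.1091] [(0.0415, 89.6), (0.0438, 2.3), (0.0442, -90.4), (0.0437, 178.8)]
[-2.6065 -1.954   3.8619] [181.3974   0.5763   1.3238]
```

>>> drive_tool(
  deltas=[
    [10, 30, 0, 0, 30],
    [25, 30, 0, 0, 30],
    [25, 30, 0, 0, 30],
    [25, 30, 0, 0, 30],
    [25, 10, 0, 0, 30],
  ],
)

```text
time: 6.68
tcp_pos: [0.6153, 0.0326, 0.0867]
tool_rot: [-0.001, 0.707, 0.005, 0.707]
ft_force: [0.3, 0.7, -0.1]
opening: 0.0417
```

>>> drive_tool(
  deltas=[
    [25, 0, 0, 0, 30],
    [20, 0, 0, 0, 30],
    [12, 0, 0, 0, 30],
    [6, 0, 0, 0, 30],
    [0, 0, 0, 0, 30],
  ],
)

```text
time: 7.1
tcp_pos: [0.615, 0.0243, 0.0238]
tool_rot: [-0.0, 0.708, 0.0, 0.706]
ft_force: [-0.2, 0.7, -0.7]
opening: 0.0418
```

>>> drive_tool(
  deltas=[
    [5, 0, 0, 0, 30],
    [3, 0, 0, 0, 30],
    [1.5, 0, 0, 0, 30],
    [0, 0, 0, 0, 30],
    [0, 0, 0, 0, 30],
  ],
)

```text
time: 7.52
tcp_pos: [0.6161, 0.0232, 0.016]
tool_rot: [0.0, 0.707, -0.0, 0.707]
ft_force: [-0.6, 0.2, -0.3]
opening: 0.0419
```

>>> drive_tool(
  deltas=[
    [0.7, 0, 0, 0, 30],
    [0.7, 0, 0, 0, 30],
    [0, 0, 0, 0, 30],
  ],
)

```text
time: 7.77
tcp_pos: [0.6161, 0.0233, 0.0147]
tool_rot: [0.0, 0.707, -0.0, 0.707]
ft_force: [-0.2, -0.5, 1.6]
opening: 0.0424
```

>>> drive_tool(
  deltas=[
    [0.7, 0, 0, 0, 30],
    [0.7, 0, 0, 0, 30],
    [0, 0, 0, 0, 30],
  ],
)

```text
time: 8.02
tcp_pos: [0.6161, 0.0232, 0.0146]
tool_rot: [0.0, 0.707, -0.0, 0.707]
ft_force: [-4.1, -0.0, 12.9]
opening: 0.042
```

>>> drive_tool(
  deltas=[
    [-1, 0, 0, 0, 45],
    [0, 0, 0, 0, 52],
    [0, 0, 0, 0, 52],
    [-5, 0, 0, 0, 52],
    [0, 0, 0, 0, 52],
  ],
)

```text
time: 8.43
tcp_pos: [0.6161, 0.0233, 0.0192]
tool_rot: [0.0, 0.707, -0.0, 0.707]
ft_force: [0.7, -0.8, 1.0]
opening: 0.0513
```

>>> drive_tool(
  deltas=[
    [0, 0, 0, 0, 52],
    [0, 0, 0, 0, 30],
    [0, 0, 0, 0, 30],
    [0, 0, 0, 0, 30],
    [0, 0, 0, 0, 30],
  ],
)

```text
time: 8.85
tcp_pos: [0.6157, 0.0233, 0.0186]
tool_rot: [0.0, 0.707, -0.0, 0.707]
ft_force: [-0.2, -0.1, -0.3]
opening: 0.042
```

>>> drive_tool(
  deltas=[
    [0, 0, 0, 0, 30],
    [-10, 0, 0, 0, 30],
    [-20, 0, 0, 0, 30],
    [-20, 0, 0, 0, 30],
    [0, 0, 0, 0, 30],
  ],
)

```text
time: 9.27
tcp_pos: [0.6186, 0.0233, 0.0731]
tool_rot: [0.001, 0.704, -0.0, 0.71]
ft_force: [1.0, -0.1, -0.1]
opening: 0.0417
```

>>> drive_tool(
  deltas=[
    [0, -20, 0, 0, 30],
    [0, -35, 0, 0, 30],
    [0, -35, 0, 0, 30],
    [0, -35, 0, 0, 30],
    [0, -6, 0, 0, 30],
  ],
)

```text
time: 9.68
tcp_pos: [0.6146, -0.1168, 0.0691]
tool_rot: [0.002, 0.707, -0.006, 0.707]
ft_force: [-0.7, -1.2, -0.7]
opening: 0.0421
```

>>> drive_tool(
  deltas=[
    [0, 0, 0, 0, 30],
    [0, 0, 0, 0, 30],
    [0, 0, 0, 0, 30],
  ],
)

```text
time: 9.93
tcp_pos: [0.6157, -0.1053, 0.0685]
tool_rot: [-0.0, 0.707, 0.001, 0.707]
ft_force: [1.0, -0.3, -0.2]
opening: 0.042
```

```bash
python3 look.py w6;python3 look.py s6 side; python3 look.py t6 top;python3 - <<'E'
import cv2
a=cv2.imread("pics/s6.png")[190:330,190:350]; cv2.imwrite("pics/s6c.png",cv2.resize(a,None,fx=4,fy=4,interpolation=2)[:600])
E
```

```text
[ 0.6157 -0.1053  0.0685] toolyaw 0.09859517077053681 F [ 1.0248 -0.2719 -0.1671] 0.04200050889290185 9.93
[ 0.6158 -0.105   0.0686] toolyaw 0.13849926030151494 F [-0.5248  0.3061 -1.4139] 0.04199444459536022 9.98
[ 0.6158 -0.1051  0.0686] toolyaw 0.1453293963380844 F [-0.5543  0.1284 -0.863 ] 0.04176391155206301 10.03
```

View pics/w6.png

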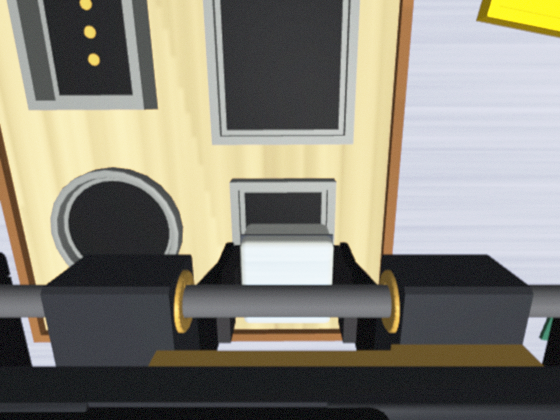

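View pics/s6c.png

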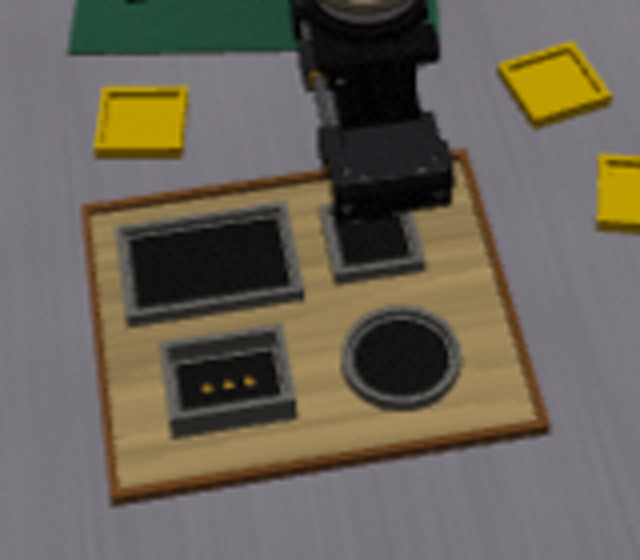

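```bash
python3 - <<'E'
from h import *
np.set_printoptions(precision=4,suppress=True)
c=np.load('w6.npy',allow_pickle=True).item()
im=cv2.imread("pics/w6.png")
cv2.imwrite("pics/w6c.png",cv2.resize(im[165:335,200:370],None,fx=3.5,fy=3.5,interpolation=2))
print('rim -x edge',back(c,[(231,180),(336,180)],.016))
print('tin bottom edge',back(c,[(243,226),(331,226)],.050),'top',back(c,[(241.5,239.5),(333.5,239.5)],.078))
E
```

```text
rim -x edge [[ 0.5835 -0.1378  0.016 ]
 [ 0.5835 -0.0752  0.016 ]]
tin bottom edge [[ 0.6006 -0.1273  0.05  ]
 [ 0.6006 -0.0817  0.05  ]] top [[ 0.597  -0.1246  0.078 ]
 [ 0.597  -0.0842  0.078 ]]
```

View pics/w6c.png

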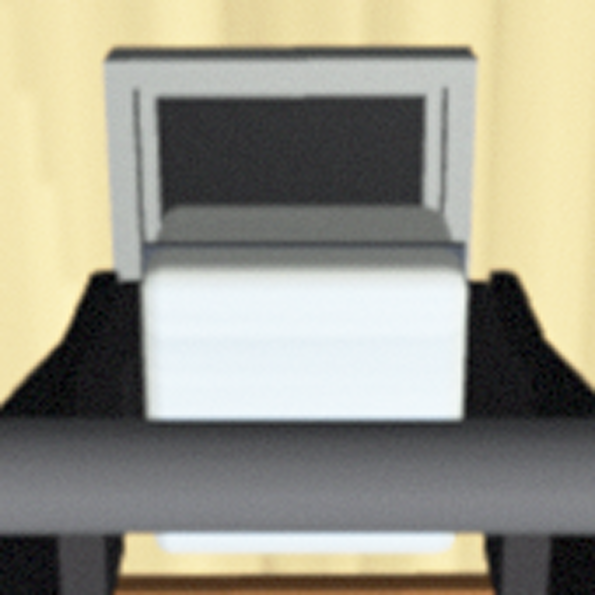

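>>> drive_tool(
  deltas=[
    [5, -2, -2.7, 0, 30],
    [12, 0, 0, 0, 30],
    [10, 0, 0, 0, 30],
    [4, 0, 0, 0, 30],
    [0, 0, 0, 0, 30],
  ],
)

```text
time: 10.5
tcp_pos: [0.6115, -0.1094, 0.0355]
tool_rot: [0.0, 0.708, -0.0, 0.706]
ft_force: [0.4, -0.1, -0.8]
opening: 0.0419
```

```bash
python3 look.py w7; python3 look.py s7 side;python3 - <<'E'
import cv2
im=cv2.imread("pics/w7.png")
cv2.imwrite("pics/w7c.png",cv2.resize(im[165:365,170:400],None,fx=3,fy=3,interpolation=2))
E
```

```text
[ 0.6115 -0.1094  0.0355] toolyaw -0.039858361621625704 F [ 0.3985 -0.0612 -0.7831] 0.04187089136383228 10.5
[ 0.6122 -0.1095  0.0364] toolyaw -0.043020844234803235 F [-0.0973  0.2139 -0.609 ] 0.041444077029823535 10.55
```

View pics/w7c.png

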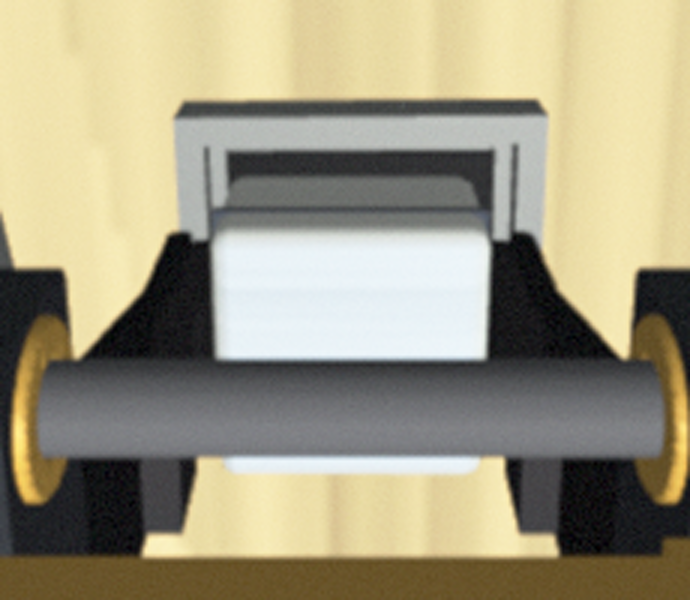

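>>> drive_tool(
  deltas=[
    [2, 1.5, 0, 0, 30],
    [2, 0, 0, 0, 30],
    [1.5, 0, 0, 0, 30],
    [0, 0, 0, 0, 30],
    [0, 0, 0, 0, 30],
  ],
)

```text
time: 11.02
tcp_pos: [0.613, -0.1082, 0.0323]
tool_rot: [0.0, 0.707, -0.0, 0.707]
ft_force: [0.1, -0.1, 0.3]
opening: 0.0418
```

>>> drive_tool(
  deltas=[
    [0.8, 0, 0, 0, 30],
    [0.8, 0, 0, 0, 30],
    [0, 0, 0, 0, 30],
  ],
)

```text
time: 11.27
tcp_pos: [0.6129, -0.1082, 0.0305]
tool_rot: [0.0, 0.707, -0.0, 0.707]
ft_force: [-0.3, -0.4, -1.5]
opening: 0.0425
```

>>> drive_tool(
  deltas=[
    [0.8, 0, 0, 0, 30],
    [0.8, 0, 0, 0, 30],
    [0, 0, 0, 0, 30],
  ],
)

```text
time: 11.52
tcp_pos: [0.6128, -0.1082, 0.0288]
tool_rot: [0.0, 0.707, -0.0, 0.707]
ft_force: [-1.5, -0.6, -0.6]
opening: 0.0416
```

>>> drive_tool(
  deltas=[
    [0.5, 0, 0, 0, 30],
    [0.5, 0, 0, 0, 30],
    [0, 0, 0, 0, 30],
  ],
)

```text
time: 11.77
tcp_pos: [0.6129, -0.1082, 0.0279]
tool_rot: [0.0, 0.707, -0.0, 0.707]
ft_force: [0.2, 0.4, -1.2]
opening: 0.0421
```

>>> drive_tool(
  deltas=[
    [0.5, 0, 0, 0, 30],
    [0.5, 0, 0, 0, 30],
    [0, 0, 0, 0, 30],
  ],
)

```text
time: 12.02
tcp_pos: [0.613, -0.1082, 0.0276]
tool_rot: [0.0, 0.707, -0.0, 0.707]
ft_force: [-0.8, -0.1, 4.1]
opening: 0.0421
```

>>> drive_tool(
  deltas=[
    [0, 0, 0, 0, 46],
    [0, 0, 0, 0, 54],
    [0, 0, 0, 0, 56],
    [-10, 0, 0, 0, 56],
    [-25, 0, 0, 0, 60],
  ],
)

```text
time: 12.43
tcp_pos: [0.6103, -0.1077, 0.0595]
tool_rot: [0.001, 0.71, 0.0, 0.705]
ft_force: [0.6, 0.1, 0.3]
opening: 0.057
```

>>> drive_tool(
  deltas=[
    [-40, 0, 0, 0, 87],
    [-35, 0, 0, 0, 87],
    [-35, 0, 0, 0, 87],
    [0, 0, 0, 0, 87],
    [0, 0, 0, 0, 87],
  ],
)

```text
time: 12.85
tcp_pos: [0.6145, -0.1085, 0.1753]
tool_rot: [0.0, 0.705, -0.0, 0.709]
ft_force: [0.0, 0.4, -0.2]
opening: 0.0838
```

```bash
python3 look.py w8
```

```text
[ 0.6145 -0.1085  0.1753] toolyaw -0.05274268959266237 F [ 0.0439  0.3875 -0.1995] 0.08384117408184558 12.85
```

View pics/w8.png

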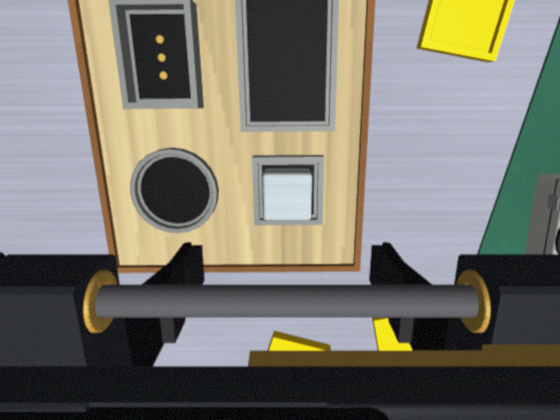

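>>> drive_tool(
  deltas=[
    [0, 25, 4, 0, 87],
    [0, 35, 4, 0, 87],
    [0, 35, 4, 0, 87],
    [0, 35, 4, 0, 87],
    [0, 35, 4, 0, 87],
  ],
)

```text
time: 13.32
tcp_pos: [0.6318, 0.0582, 0.1701]
tool_rot: [0.0, 0.708, -0.001, 0.706]
ft_force: [1.3, -0.3, 0.2]
opening: 0.087
```

>>> drive_tool(
  deltas=[
    [0, 35, 4, 0, 87],
    [0, 35, 4, 0, 87],
    [0, 28, 4, 0, 87],
    [0, 0, 0, 0, 87],
    [0, 0, 0, 0, 87],
  ],
)

```text
time: 13.73
tcp_pos: [0.6437, 0.1574, 0.1698]
tool_rot: [-0.001, 0.708, 0.001, 0.706]
ft_force: [-0.7, -0.5, -0.1]
opening: 0.0869
```

```bash
python3 look.py w9; python3 - <<'E'
import cv2
im=cv2.imread("pics/w9.png")
cv2.imwrite("pics/w9c.png",cv2.resize(im[130:310,170:400],None,fx=3,fy=3,interpolation=2))
E
```

```text
[0.6437 0.1574 0.1698] toolyaw 0.22363189637988512 F [-0.6952 -0.4701 -0.0527] 0.08690206595459508 13.73
```

View pics/w9c.png

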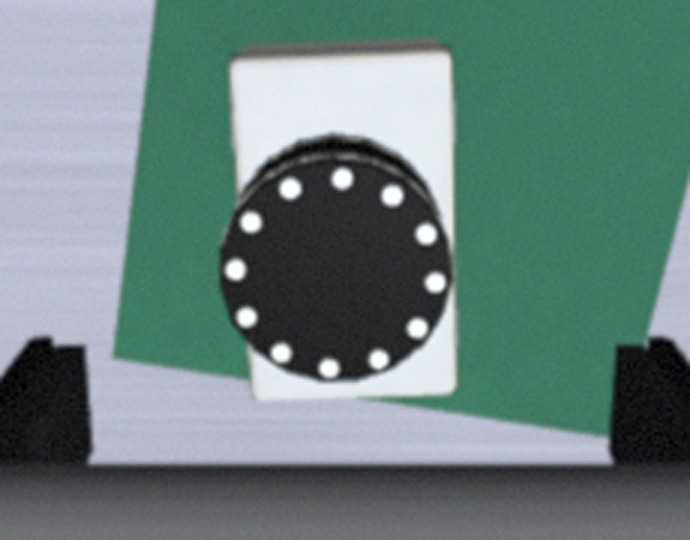

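```bash
python3 - <<'E'
from h import *
np.set_printoptions(precision=4,suppress=True)
c=np.load('w9.npy',allow_pickle=True).item()
q=lambda x,y:[170+x/3,130+y/3]
P=back(c,[q(335.5,274)],.077)[0]
print(P, toolto([P[0],P[1],.061]))
quad(c,[q(230,57),q(450,50),q(456,394),q(255,400)],.041)
E
```

```text
[0.6506 0.1545 0.077 ] [109.0411  -0.0957   6.8794]
[0.6505 0.1575] [(0.0584, 92.0), (0.0993, 2.7), (0.0585, -88.0), (0.0993, -177.4)]
```

>>> drive_tool(
  deltas=[
    [10, 0, 3.5, 0, 87],
    [25, 0, 3, 0, 87],
    [25, 0, 0, 0, 87],
    [25, 0, 0, 0, 87],
    [15, 0, 0, 0, 87],
  ],
)

```text
time: 14.2
tcp_pos: [0.65, 0.1516, 0.0681]
tool_rot: [0.001, 0.709, -0.002, 0.705]
ft_force: [-0.6, 0.3, 0.2]
opening: 0.0871
```

>>> drive_tool(
  deltas=[
    [7, 0, 0, 0, 87],
    [0, 0, 0, 0, 87],
    [0, 0, 0, 0, 87],
  ],
)

```text
time: 14.45
tcp_pos: [0.652, 0.1535, 0.0649]
tool_rot: [0.001, 0.707, -0.001, 0.707]
ft_force: [0.1, -0.2, 0.6]
opening: 0.0871
```

```bash
python3 look.py w10
```

```text
[0.652  0.1535 0.0649] toolyaw -0.14242863874646616 F [ 0.0975 -0.2129  0.6042] 0.08706774356368134 14.45
```

View pics/w10.png

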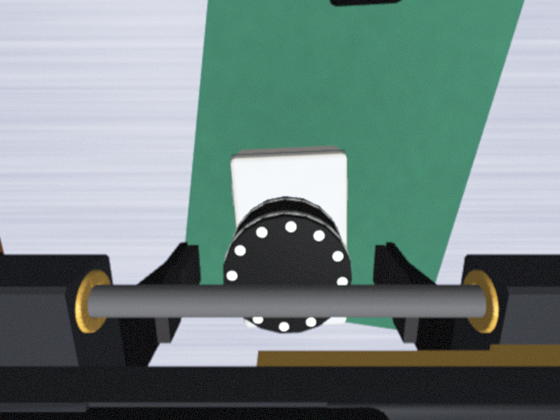

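>>> drive_tool(
  deltas=[
    [3, 0, 0, 0, 75],
    [0, 0, 0, 0, 50],
    [0, 0, 0, 0, 48],
    [0, 0, 0, 0, 48],
    [0, 0, 0, 0, 48],
  ],
  grip_force=15,
)

```text
time: 14.92
tcp_pos: [0.6518, 0.1549, 0.0625]
tool_rot: [0.0, 0.707, -0.0, 0.707]
ft_force: [0.2, -0.2, -0.2]
opening: 0.0616
```

>>> drive_tool(
  deltas=[
    [0, 0, 0, 0, 48],
    [0, 0, 0, 0, 48],
    [-4, 0, 0, 0, 48],
    [-10, 0, 0, 0, 48],
    [-20, 0, 0, 0, 48],
  ],
)

```text
time: 15.33
tcp_pos: [0.6497, 0.1544, 0.0943]
tool_rot: [-0.0, 0.709, -0.001, 0.705]
ft_force: [-0.0, -0.7, -2.0]
opening: 0.0576
```

>>> drive_tool(
  deltas=[
    [-25, 0, 0, 0, 48],
    [-25, -16, -2, 0, 48],
    [-10, -35, -3, 0, 48],
    [0, -35, -3.5, 0, 48],
    [0, -35, -3.5, 0, 48],
  ],
)

```text
time: 15.75
tcp_pos: [0.6401, 0.0331, 0.1581]
tool_rot: [-0.0, 0.706, 0.0, 0.708]
ft_force: [-0.1, -0.6, -2.4]
opening: 0.0579
```

>>> drive_tool(
  deltas=[
    [0, -35, -3.5, 0, 48],
    [0, -35, -3.5, 0, 48],
    [0, -35, -3.5, 0, 48],
    [0, -35, -3.5, 0, 48],
    [0, -35, -3.5, 0, 48],
  ],
)

```text
time: 16.17
tcp_pos: [0.6216, -0.1427, 0.1568]
tool_rot: [0.0, 0.707, -0.0, 0.707]
ft_force: [0.2, -0.3, -0.9]
opening: 0.0575
```

>>> drive_tool(
  deltas=[
    [0, -35, -3, 0, 48],
    [10, -33, -1, 0, 48],
    [20, 0, 0, 0, 48],
    [20, 0, 0, 0, 48],
    [0, 0, 0, 0, 48],
  ],
)

```text
time: 16.58
tcp_pos: [0.6149, -0.209, 0.1026]
tool_rot: [0.002, 0.71, 0.0, 0.705]
ft_force: [-1.2, 1.2, -1.7]
opening: 0.0576
```

```bash
python3 look.py w11
```

```text
[ 0.6149 -0.209   0.1026] toolyaw -0.12888275325418874 F [-1.1956  1.1936 -1.6764] 0.05758222222763996 16.58
```

View pics/w11.png

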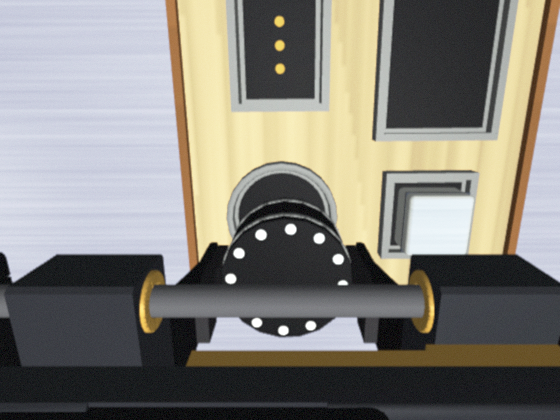

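```bash
python3 - <<'E'
from h import *
np.set_printoptions(precision=4,suppress=True)
c=np.load('w11.npy',allow_pickle=True).item()
im=cv2.imread("pics/w11.png")
cv2.imwrite("pics/w11c.png",cv2.resize(im[150:340,200:370],None,fx=3.1,fy=3.1,interpolation=2))
print('nest',back(c,[(227.5,213),(336.5,213),(282,163.5)],.016))
print('tin nest',back(c,[(384,172),(477,171)],.016))
print('can top', back(c,[(287,278)],.1026+.0147))
E
```

```text
nest [[ 0.6131 -0.2504  0.016 ]
 [ 0.6134 -0.1727  0.016 ]
 [ 0.5778 -0.2113  0.016 ]]
tin nest [[ 0.584  -0.1409  0.016 ]
 [ 0.5835 -0.0767  0.016 ]]
can top [[ 0.6123 -0.2084  0.1173]]
```

View pics/w11c.png

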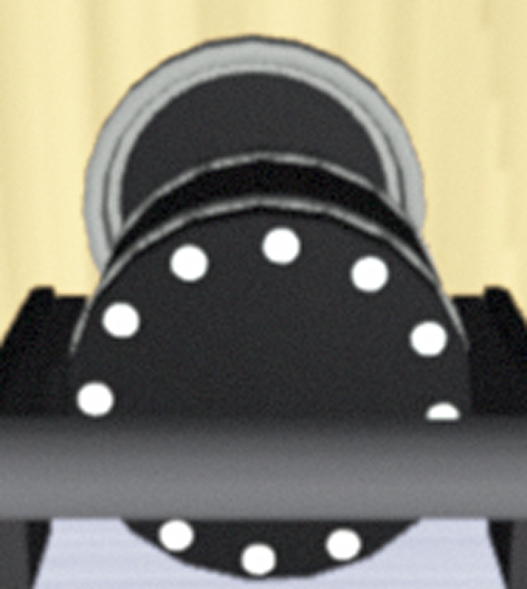

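>>> drive_tool(
  deltas=[
    [10, -3, 2.5, 0, 48],
    [20, 0, 0, 0, 48],
    [17, 0, 0, 0, 48],
    [6, 0, 0, 0, 48],
    [0, 0, 0, 0, 48],
  ],
)

```text
time: 17.05
tcp_pos: [0.6201, -0.2115, 0.0521]
tool_rot: [0.0, 0.708, 0.0, 0.706]
ft_force: [-0.7, 0.1, -0.6]
opening: 0.0577
```

>>> drive_tool(
  deltas=[
    [0, 0, 0, 0, 48],
    [0, 0, 0, 0, 48],
  ],
)

```text
time: 17.22
tcp_pos: [0.6216, -0.2124, 0.0545]
tool_rot: [-0.0, 0.706, -0.0, 0.708]
ft_force: [0.6, 1.0, -0.9]
opening: 0.0576
```

```bash
python3 look.py w12; python3 look.py s12 side; python3 - <<'E'
from h import *
np.set_printoptions(precision=4,suppress=True)
im=cv2.imread("pics/w12.png")
cv2.imwrite("pics/w12c.png",cv2.resize(im[150:340,180:390],None,fx=3.1,fy=3.1,interpolation=2))
E
```

```text
[ 0.6216 -0.2124  0.0545] toolyaw -0.026027709840747093 F [ 0.5998  1.0234 -0.8724] 0.057553607990719846 17.22
[ 0.6215 -0.2124  0.0545] toolyaw -0.03261371119275225 F [ 0.6952 -0.4551 -0.9227] 0.0578141272059045 17.27
```

View pics/w12c.png

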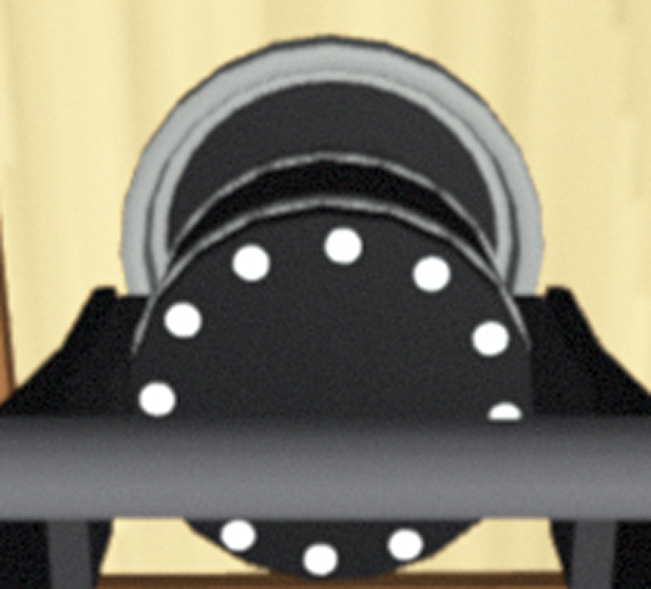

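```bash
python3 - <<'E'
from h import *
np.set_printoptions(precision=4,suppress=True)
c=np.load('w12.npy',allow_pickle=True).item()
q=lambda x,y:[180+x/3.1,150+y/3.1]
print('nest',back(c,[q(332,40),q(122,250),q(543,250)],.016), 'can bottom front',back(c,[q(330,155)],.0332),'top', back(c,[q(331,392),q(330,207)],.0692),back(c,[q(132,360),q(530,360)],.0692))
E
```

```text
nest [[ 0.5769 -0.2116  0.016 ]
 [ 0.6164 -0.2508  0.016 ]
 [ 0.6164 -0.1722  0.016 ]] can bottom front [[ 0.5933 -0.2119  0.0332]] top [[ 0.618  -0.2118  0.0692]
 [ 0.5907 -0.2119  0.0692]] [[ 0.6131 -0.2396  0.0692]
 [ 0.6131 -0.1841  0.0692]]
```

>>> drive_tool(
  deltas=[
    [2, 0, -3.5, 0, 48],
    [7, 0, 0, 0, 48],
    [7, 0, 0, 0, 48],
    [4, 0, 0, 0, 48],
    [0, 0, 0, 0, 48],
  ],
)

```text
time: 17.73
tcp_pos: [0.6158, -0.2118, 0.0313]
tool_rot: [0.001, 0.708, 0.0, 0.706]
ft_force: [-0.4, -0.6, -1.2]
opening: 0.0577
```

>>> drive_tool(
  deltas=[
    [0.8, 0, 0, 0, 48],
    [0.8, 0, 0, 0, 48],
    [0, 0, 0, 0, 48],
  ],
)

```text
time: 17.98
tcp_pos: [0.617, -0.2122, 0.0314]
tool_rot: [0.0, 0.707, -0.0, 0.707]
ft_force: [0.1, 0.2, -1.1]
opening: 0.0578
```

>>> drive_tool(
  deltas=[
    [0.6, 0, 0, 0, 48],
    [0.5, 0, 0, 0, 48],
    [0, 0, 0, 0, 48],
  ],
)

```text
time: 18.23
tcp_pos: [0.617, -0.2122, 0.0304]
tool_rot: [0.0, 0.707, -0.0, 0.707]
ft_force: [-0.5, -0.9, -1.5]
opening: 0.0577
```

>>> drive_tool(
  deltas=[
    [0.5, 0, 0, 0, 48],
    [0.3, 0, 0, 0, 48],
    [0, 0, 0, 0, 48],
  ],
)

```text
time: 18.48
tcp_pos: [0.617, -0.2122, 0.0304]
tool_rot: [0.0, 0.707, -0.0, 0.707]
ft_force: [-2.4, 0.9, 4.6]
opening: 0.0576
```

>>> drive_tool(
  deltas=[
    [0, 0, 0, 0, 62],
    [0, 0, 0, 0, 72],
    [0, 0, 0, 0, 72],
    [-10, 0, 0, 0, 72],
    [-25, 0, 0, 0, 72],
  ],
)

```text
time: 18.9
tcp_pos: [0.6143, -0.2113, 0.0618]
tool_rot: [0.001, 0.71, 0.0, 0.705]
ft_force: [0.4, -0.1, 0.3]
opening: 0.0713
```

>>> drive_tool(
  deltas=[
    [-40, 0, 0, 0, 87],
    [-40, 0, 0, 0, 87],
    [-10, 0, 0, 0, 87],
    [0, 0, 0, 0, 87],
  ],
)

```text
time: 19.23
tcp_pos: [0.6197, -0.2133, 0.1599]
tool_rot: [-0.001, 0.704, -0.001, 0.71]
ft_force: [-0.2, -0.3, -0.2]
opening: 0.0852
```

```bash
python3 look.py w13
```

```text
[ 0.6197 -0.2133  0.1599] toolyaw -0.057970879398851594 F [-0.1929 -0.2944 -0.1767] 0.08520810405545355 19.23
```

View pics/w13.png

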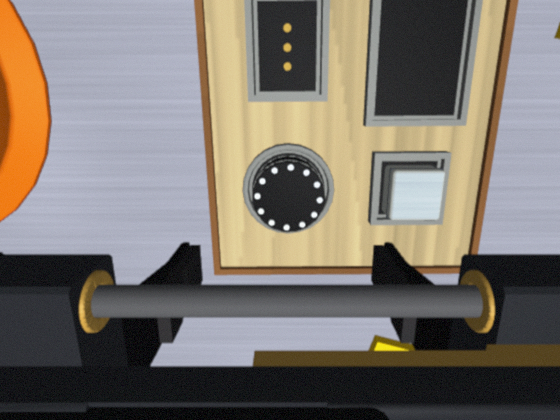

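>>> drive_tool(
  deltas=[
    [0, 25, 2, 0, 87],
    [0, 36, 3, 0, 87],
    [0, 36, 3, 0, 87],
    [0, 36, 3, 0, 87],
    [0, 36, 3, 0, 87],
  ],
)

```text
time: 19.7
tcp_pos: [0.6296, -0.0415, 0.1526]
tool_rot: [0.0, 0.708, -0.0, 0.706]
ft_force: [0.4, -0.7, 0.3]
opening: 0.087
```

>>> drive_tool(
  deltas=[
    [0, 36, 3, 0, 87],
    [0, 36, 3, 0, 87],
    [0, 36, 3, 0, 87],
    [0, 36, 3, 0, 87],
    [0, 30, 3, 0, 87],
  ],
)

```text
time: 20.12
tcp_pos: [0.6445, 0.134, 0.1524]
tool_rot: [-0.0, 0.708, 0.001, 0.706]
ft_force: [1.2, 0.6, 0.4]
opening: 0.0869
```

>>> drive_tool(
  deltas=[
    [0, 24, 2, -0.042, 87],
    [20, 0, 0, 0, 87],
    [15, 0, 0, 0, 87],
    [0, 0, 0, 0, 87],
    [0, 0, 0, 0, 87],
  ],
)

```text
time: 20.53
tcp_pos: [0.6471, 0.1538, 0.1177]
tool_rot: [-0.015, 0.708, 0.014, 0.706]
ft_force: [0.1, -0.5, 0.8]
opening: 0.0872
```

```bash
python3 look.py w14
```

```text
[0.6471 0.1538 0.1177] toolyaw 2.367756034642383 F [ 0.0947 -0.4661  0.7742] 0.08718889111924742 20.53
```

View pics/w14.png

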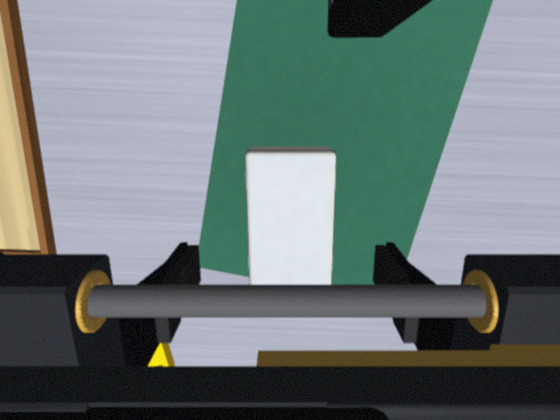

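```bash
python3 - <<'E'
from h import *
np.set_printoptions(precision=4,suppress=True)
c=np.load('w14.npy',allow_pickle=True).item()
P=back(c,[(246.5,152.5),(335.5,152.5),(249,280),(332,280)],.041)
print(P)
m=P[:2].mean(0)+.05*np.array([np.cos(.042),np.sin(.042),0]); print(m,toolto([m[0],m[1],.026]))
E
```

```text
[[0.6025 0.1263 0.041 ]
 [0.6002 0.1842 0.041 ]
 [0.6944 0.129  0.041 ]
 [0.692  0.1889 0.041 ]]
[0.6513 0.1573 0.041 ] [93.0527  3.4337  3.508 ]
```

>>> drive_tool(
  deltas=[
    [15, 3.4, 3.5, 0, 87],
    [25, 0, 0, 0, 87],
    [25, 0, 0, 0, 87],
    [15, 0, 0, 0, 87],
    [8, 0, 0, 0, 87],
  ],
)

```text
time: 21.0
tcp_pos: [0.6505, 0.1578, 0.0289]
tool_rot: [-0.015, 0.708, 0.014, 0.706]
ft_force: [-1.0, 0.0, -0.3]
opening: 0.0866
```

>>> drive_tool(
  deltas=[
    [4, 0, 0, 0, 87],
    [0, 0, 0, 0, 87],
    [0, 0, 0, 0, 87],
  ],
)

```text
time: 21.25
tcp_pos: [0.6524, 0.1584, 0.0284]
tool_rot: [-0.014, 0.706, 0.015, 0.708]
ft_force: [-0.4, -0.7, -0.2]
opening: 0.0867
```

```bash
python3 look.py w15
```

```text
[0.6524 0.1584 0.0284] toolyaw 2.348338358279591 F [-0.3519 -0.6591 -0.2421] 0.08667163938121483 21.25
```

View pics/w15.png

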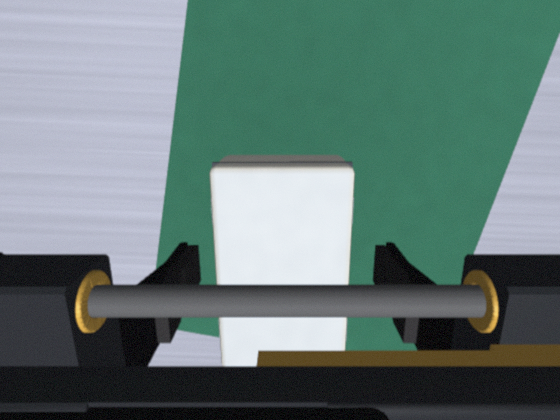

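>>> drive_tool(
  deltas=[
    [4, -1.6, 0, 0, 80],
    [0, 0, 0, 0, 55],
    [0, 0, 0, 0, 50],
    [0, 0, 0, 0, 50],
    [0, 0, 0, 0, 50],
  ],
  grip_force=25,
)

```text
time: 21.72
tcp_pos: [0.6517, 0.1568, 0.0238]
tool_rot: [-0.015, 0.707, 0.015, 0.707]
ft_force: [-0.4, 0.6, 0.1]
opening: 0.0614
```

>>> drive_tool(
  deltas=[
    [0, 0, 0, 0, 50],
    [0, 0, 0, 0, 50],
    [-4, 0, 0, 0, 50],
    [-10, 0, 0, 0, 50],
    [-20, 0, 0, 0, 50],
  ],
)

```text
time: 22.13
tcp_pos: [0.6493, 0.1562, 0.0555]
tool_rot: [-0.015, 0.709, 0.014, 0.705]
ft_force: [0.5, -0.0, -3.3]
opening: 0.06
```

>>> drive_tool(
  deltas=[
    [-25, 0, 0, 0.042, 50],
    [-30, -10, -3, 0, 50],
    [-10, -30, -8, 0, 50],
    [0, -32, -14, 0, 50],
    [0, -32, -20, 0, 50],
  ],
)

```text
time: 22.55
tcp_pos: [0.6078, 0.0521, 0.1245]
tool_rot: [-0.0, 0.705, 0.0, 0.709]
ft_force: [0.2, -1.4, -2.5]
opening: 0.0597
```

>>> drive_tool(
  deltas=[
    [0, -32, -20, 0, 50],
    [0, -32, -20, 0, 50],
    [0, -32, -20, 0, 50],
    [0, -32, -20, 0, 50],
    [0, -31, -20, 0, 50],
  ],
)

```text
time: 22.97
tcp_pos: [0.5051, -0.1077, 0.1232]
tool_rot: [0.0, 0.707, -0.0, 0.707]
ft_force: [1.1, -0.5, -2.1]
opening: 0.0597
```

>>> drive_tool(
  deltas=[
    [0, 0, -5, 0, 50],
    [0, 0, 0, 0, 50],
    [0, 0, 0, 0, 50],
  ],
)

```text
time: 23.22
tcp_pos: [0.5018, -0.1058, 0.1231]
tool_rot: [0.001, 0.707, -0.0, 0.708]
ft_force: [0.1, 0.7, -3.2]
opening: 0.0597
```

```bash
python3 look.py w16; python3 look.py t16 top
```

```text
[ 0.5018 -0.1058  0.1231] toolyaw -0.0574587184867994 F [ 0.1001  0.7327 -3.2318] 0.0596602422246158 23.22
[ 0.5023 -0.105   0.1231] toolyaw 0.042759711809495116 F [ 0.2002  0.1066 -2.6183] 0.05977797474845791 23.27
```

View pics/w16.png

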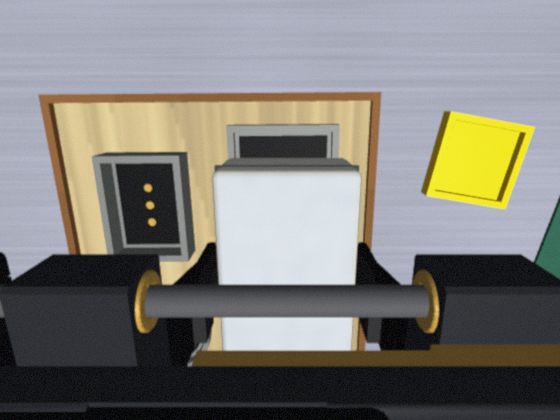

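```bash
cat > m.py <<'E'
from h import *
import sys
np.set_printoptions(precision=4,suppress=True)
E
python3 - <<'E'
from m import *
im=cv2.imread("pics/w16.png")
cv2.imwrite("pics/w16c.png",cv2.resize(im[100:300,200:380],None,fx=3,fy=3,interpolation=2))
E
```

```text
(no output)
```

View pics/w16c.png

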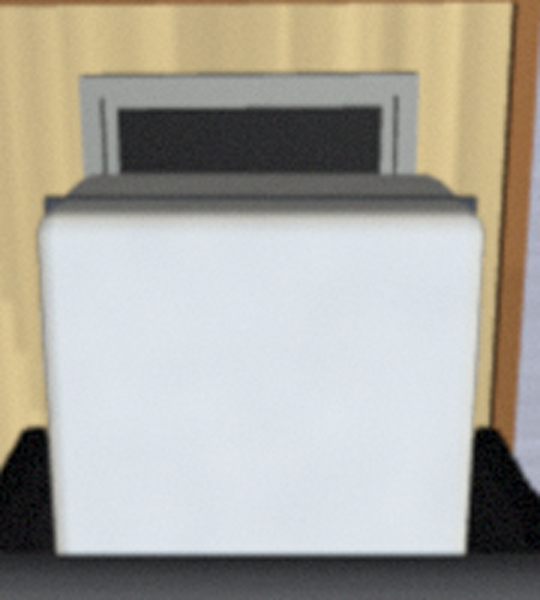

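```bash
python3 - <<'E'
from m import *
c=np.load('w16.npy',allow_pickle=True).item()
q=lambda x,y:[200+x/3,100+y/3]
print('nest -x outer',back(c,[q(79,76),q(418,74)],.016))
z=.1231
print('case bottom',back(c,[q(85,174),q(440,174)],z-.0208),'top',back(c,[q(40,215),q(484,215)],z+.0172))
E
```

```text
nest -x outer [[ 0.4409 -0.1485  0.016 ]
 [ 0.4406 -0.067   0.016 ]]
case bottom [[ 0.4517 -0.134   0.1023]
 [ 0.4518 -0.0754  0.1023]] top [[ 0.4514 -0.134   0.1403]
 [ 0.4515 -0.0759  0.1403]]
```

>>> drive_tool(
  deltas=[
    [15, -3, 0, 0, 50],
    [25, 0, 0, 0, 50],
    [22, 0, 0, 0, 50],
    [12, 0, 0, 0, 50],
    [4, 0, 0, 0, 50],
  ],
)

```text
time: 23.73
tcp_pos: [0.5009, -0.1073, 0.0424]
tool_rot: [-0.0, 0.708, 0.001, 0.706]
ft_force: [-0.8, 0.0, -2.6]
opening: 0.06
```

>>> drive_tool(
  deltas=[
    [0, 0, 0, 0, 50],
    [0, 0, 0, 0, 50],
    [0, 0, 0, 0, 50],
  ],
)

```text
time: 23.98
tcp_pos: [0.5026, -0.1088, 0.0455]
tool_rot: [-0.0, 0.706, -0.0, 0.708]
ft_force: [1.0, 1.1, -2.1]
opening: 0.06
```

```bash
python3 look.py w17; python3 - <<'E'
from m import *
im=cv2.imread("pics/w17.png")
cv2.imwrite("pics/w17c.png",cv2.resize(im[100:300,180:400],None,fx=3,fy=3,interpolation=2))
E
```

```text
[ 0.5026 -0.1088  0.0455] toolyaw 0.004072768383736047 F [ 0.9794  1.0664 -2.0907] 0.060043303882214606 23.98
```

View pics/w17c.png

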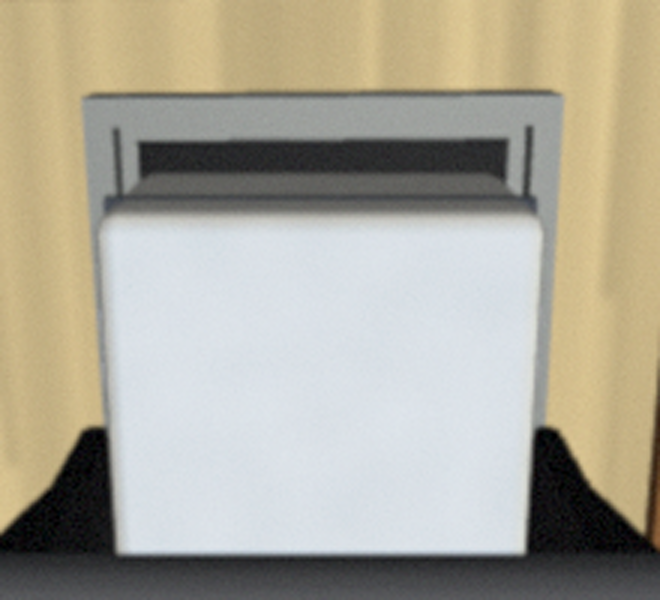

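```bash
python3 - <<'E'
from m import *
c=np.load('w17.npy',allow_pickle=True).item()
q=lambda x,y:[180+x/3,100+y/3]
print('nest -x outer',back(c,[q(84,98),q(563,98)],.016))
z=.0455
print('case bottom',back(c,[q(322,174)],z-.0208),'top',back(c,[q(100,215),q(544,215)],z+.0172))
E
```

```text
nest -x outer [[ 0.4409 -0.1484  0.016 ]
 [ 0.441  -0.067   0.016 ]]
case bottom [[ 0.4526 -0.1079  0.0247]] top [[ 0.4522 -0.137   0.0627]
 [ 0.4523 -0.079   0.0627]]
```

>>> drive_tool(
  deltas=[
    [4, 0, 0, 0, 50],
    [4, 0, 0, 0, 50],
    [3, 0, 0, 0, 50],
    [0, 0, 0, 0, 50],
    [0, 0, 0, 0, 50],
  ],
)

```text
time: 24.45
tcp_pos: [0.5011, -0.1091, 0.0332]
tool_rot: [0.0, 0.707, -0.0, 0.707]
ft_force: [0.3, -0.2, -3.8]
opening: 0.0599
```

Centred (case front 11.6 mm inside the outer rim, about 6 mm clear). Lowering on.

>>> drive_tool(
  deltas=[
    [1, 0, 0, 0, 50],
    [1, 0, 0, 0, 50],
    [0.5, 0, 0, 0, 50],
    [0, 0, 0, 0, 50],
  ],
)

```text
time: 24.78
tcp_pos: [0.5013, -0.1092, 0.0309]
tool_rot: [0.0, 0.707, -0.0, 0.707]
ft_force: [0.3, -0.4, -2.0]
opening: 0.0597
```

>>> drive_tool(
  deltas=[
    [0.5, 0, 0, 0, 50],
    [0.5, 0, 0, 0, 50],
    [0, 0, 0, 0, 50],
  ],
)

```text
time: 25.03
tcp_pos: [0.5013, -0.1091, 0.0299]
tool_rot: [0.0, 0.707, -0.0, 0.707]
ft_force: [-1.2, 0.1, -2.3]
opening: 0.0595
```

>>> drive_tool(
  deltas=[
    [0.4, 0, 0, 0, 50],
    [0.4, 0, 0, 0, 50],
    [0, 0, 0, 0, 50],
  ],
)

```text
time: 25.28
tcp_pos: [0.5014, -0.1091, 0.0297]
tool_rot: [0.0, 0.707, -0.0, 0.707]
ft_force: [-2.4, 0.1, 3.9]
opening: 0.0597
```

>>> drive_tool(
  deltas=[
    [0, 0, 0, 0, 64],
    [0, 0, 0, 0, 74],
    [0, 0, 0, 0, 74],
    [-10, 0, 0, 0, 74],
    [-25, 0, 0, 0, 74],
  ],
)

```text
time: 25.7
tcp_pos: [0.4991, -0.1087, 0.0625]
tool_rot: [0.001, 0.709, 0.0, 0.705]
ft_force: [-0.1, 0.3, -0.6]
opening: 0.0731
```

>>> drive_tool(
  deltas=[
    [-40, 0, 0, 0, 87],
    [-40, 0, 0, 0, 87],
    [-40, 0, 0, 0, 87],
    [-20, 0, 0, 0, 87],
    [0, 0, 0, 0, 87],
  ],
)

```text
time: 26.12
tcp_pos: [0.5046, -0.1099, 0.2104]
tool_rot: [0.0, 0.703, -0.001, 0.711]
ft_force: [0.0, -0.3, 0.1]
opening: 0.0862
```

```bash
python3 look.py w18; python3 look.py s18 side
```

```text
[ 0.5046 -0.1099  0.2104] toolyaw -0.061818029606740765 F [ 0.0214 -0.3318  0.1279] 0.08618991466983779 26.12
[ 0.503  -0.1095  0.2076] toolyaw -0.049717430331227774 F [-0.0251  0.0266 -0.2459] 0.08655069770253036 26.17
```

View pics/w18.png

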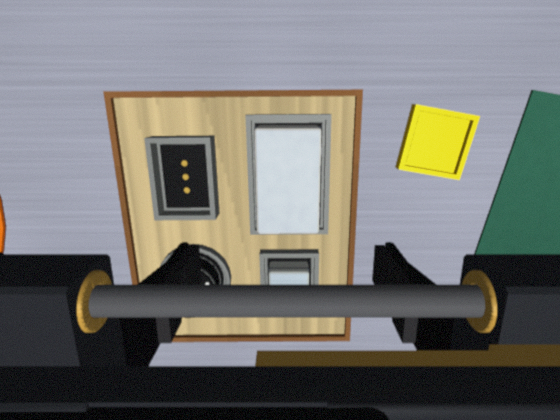

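>>> drive_tool(
  deltas=[
    [0, 25, 0, 0, 87],
    [0, 35, 0, 0, 87],
    [0, 35, 0, 0, 87],
    [0, 35, 0, 0, 87],
    [0, 35, 0, 0, 87],
  ],
)

```text
time: 26.63
tcp_pos: [0.5, 0.0571, 0.2025]
tool_rot: [0.0, 0.708, -0.001, 0.706]
ft_force: [0.5, -0.3, 0.3]
opening: 0.087
```

>>> drive_tool(
  deltas=[
    [0, 35, 0, 0, 87],
    [0, 35, 0, 0, 87],
    [0, 35, 0, 0, 87],
    [0, 33, 0, 0, 87],
    [0, 0, 0, -0.035, 87],
  ],
)

```text
time: 27.05
tcp_pos: [0.4993, 0.2019, 0.2025]
tool_rot: [-0.015, 0.708, 0.017, 0.706]
ft_force: [-0.1, 0.5, 0.7]
opening: 0.0867
```

>>> drive_tool(
  deltas=[
    [0, 0, 0, 0, 87],
    [0, 0, 0, 0, 87],
    [0, 0, 0, 0, 87],
  ],
)

```text
time: 27.3
tcp_pos: [0.5013, 0.192, 0.2032]
tool_rot: [-0.012, 0.708, 0.011, 0.706]
ft_force: [-0.3, -1.1, -0.8]
opening: 0.0872
```

```bash
python3 look.py w19; python3 - <<'E'
from m import *
im=cv2.imread("pics/w19.png")
cv2.imwrite("pics/w19c.png",cv2.resize(im[100:300,180:400],None,fx=3,fy=3,interpolation=2))
c=np.load('w18.npy',allow_pickle=True).item()
quad(c,[(146,138),(213,137),(217,218),(154,219.5)],.026)
E
```

```text
[0.5013 0.192  0.2032] toolyaw 1.7924866250583449 F [-0.2552 -1.0688 -0.7579] 0.08717788306152306 27.3
[ 0.5017 -0.2109] [(0.0633, 90.7), (0.0805, -0.7), (0.0637, -88.6), (0.0812, 179.0)]
```

View pics/w19c.png

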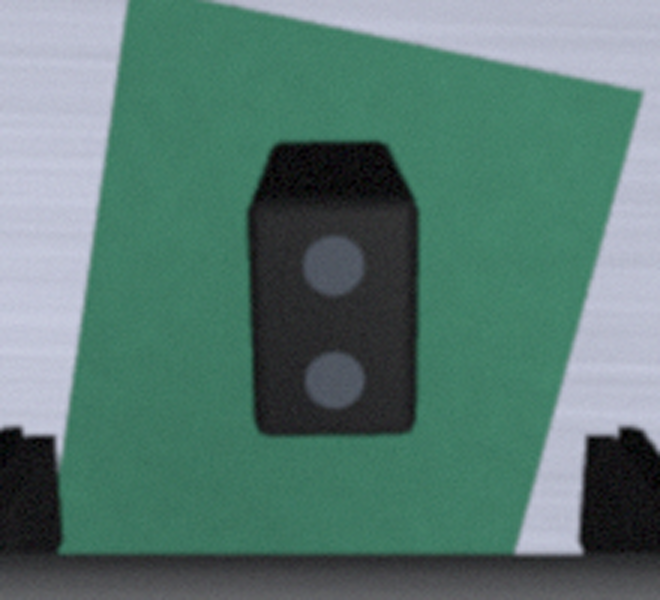

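```bash
python3 - <<'E'
from m import *
c=np.load('w19.npy',allow_pickle=True).item()
q=lambda x,y:[180+x/3,100+y/3]
m=quad(c,[q(248,203),q(418,203),q(414,434),q(256,434)],.118)
P=back(c,[q(333,266),q(335,380)],.118); print(P,np.degrees(np.arctan2(P[1,1]-P[0,1],P[1,0]-P[0,0])))
print(toolto([m[0],m[1],.08]))
E
```

```text
[0.4953 0.1956] [(0.0387, 91.8), (0.0565, 2.2), (0.0383, -88.2), (0.0565, -177.3)]
[[0.4818 0.1949 0.118 ]
 [0.5097 0.1963 0.118 ]] 2.9310712030609927
[123.5296   3.9349  -5.8442]
```

>>> drive_tool(
  deltas=[
    [20, 2.5, -5.5, -0.01, 87],
    [30, 0, 0, 0, 87],
    [30, 0, 0, 0, 87],
    [25, 0, 0, 0, 87],
    [12, 0, 0, 0, 87],
  ],
)

```text
time: 27.77
tcp_pos: [0.4943, 0.1937, 0.0842]
tool_rot: [-0.016, 0.709, 0.014, 0.705]
ft_force: [-0.1, -0.1, 0.3]
opening: 0.087
```

>>> drive_tool(
  deltas=[
    [4, 0, 0, 0, 87],
    [0, 0, 0, 0, 87],
    [0, 0, 0, 0, 87],
  ],
)

```text
time: 28.02
tcp_pos: [0.4967, 0.1957, 0.0839]
tool_rot: [-0.015, 0.707, 0.015, 0.707]
ft_force: [0.3, 0.2, 0.0]
opening: 0.0868
```

```bash
python3 look.py w20
```

```text
[0.4967 0.1957 0.0839] toolyaw 2.4554987133555954 F [0.2842 0.2426 0.0161] 0.08678626437826037 28.02
```

View pics/w20.png

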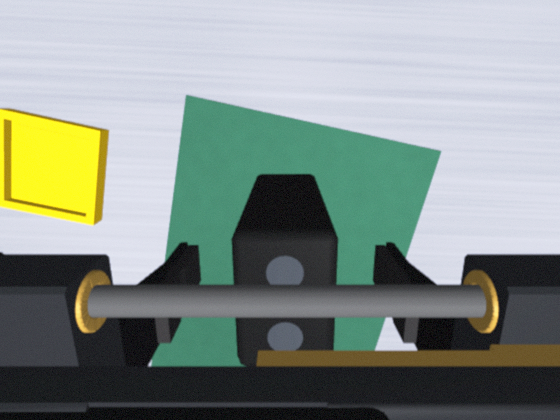

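>>> drive_tool(
  deltas=[
    [6, -0.5, 0, 0, 70],
    [4, 0, 0, 0, 45],
    [0, 0, 0, 0, 30],
    [0, 0, 0, 0, 30],
    [0, 0, 0, 0, 30],
  ],
  grip_force=25,
)

```text
time: 28.48
tcp_pos: [0.4961, 0.1957, 0.0734]
tool_rot: [-0.016, 0.707, 0.016, 0.707]
ft_force: [-0.1, 0.8, 0.3]
opening: 0.0613
```

>>> drive_tool(
  deltas=[
    [0, 0, 0, 0, 30],
    [0, 0, 0, 0, 30],
    [0, 0, 0, 0, 30],
    [0, 0, 0, 0, 30],
  ],
)

```text
time: 28.82
tcp_pos: [0.4961, 0.1957, 0.0733]
tool_rot: [-0.016, 0.707, 0.016, 0.707]
ft_force: [0.2, 0.2, 0.7]
opening: 0.0394
```

>>> drive_tool(
  deltas=[
    [-4, 0, 0, 0, 30],
    [-10, 0, 0, 0, 30],
    [-20, 0, 0, 0, 30],
    [-25, 0, 0, 0, 30],
    [-20, 0, 0, 0.045, 30],
  ],
)

```text
time: 29.23
tcp_pos: [0.4961, 0.1957, 0.1541]
tool_rot: [0.001, 0.707, -0.0, 0.707]
ft_force: [0.3, -0.2, -1.8]
opening: 0.0398
```

>>> drive_tool(
  deltas=[
    [0, -20, 0, 0, 30],
    [0, -32, 0.5, 0, 30],
    [0, -34, 0.5, 0, 30],
    [0, -34, 0.5, 0, 30],
    [0, -34, 0.5, 0, 30],
  ],
)

```text
time: 29.65
tcp_pos: [0.4976, 0.0403, 0.153]
tool_rot: [0.0, 0.707, 0.0, 0.707]
ft_force: [0.9, -0.1, -2.1]
opening: 0.0399
```

>>> drive_tool(
  deltas=[
    [0, -34, 0.5, 0, 30],
    [0, -34, 0.5, 0, 30],
    [0, -34, 0.5, 0, 30],
    [0, -34, 0.5, 0, 30],
    [0, -34, 0.5, 0, 30],
  ],
)

```text
time: 30.07
tcp_pos: [0.5, -0.1299, 0.153]
tool_rot: [0.0, 0.707, -0.0, 0.707]
ft_force: [-1.3, 0.6, -2.0]
opening: 0.0398
```

>>> drive_tool(
  deltas=[
    [0, -34, 0.5, 0, 30],
    [0, -28, 0, 0, 30],
    [0, -21, 0, 0, 30],
    [0, 0, 0, 0, 30],
    [0, 0, 0, 0, 30],
  ],
)

```text
time: 30.48
tcp_pos: [0.5003, -0.2126, 0.1527]
tool_rot: [0.001, 0.707, -0.001, 0.707]
ft_force: [-0.9, 0.3, -1.8]
opening: 0.0399
```

>>> drive_tool(
  deltas=[
    [0, 0, 0, 0, 30],
    [0, 0, 0, 0, 30],
    [0, 0, 0, 0, 30],
  ],
)

```text
time: 30.73
tcp_pos: [0.5009, -0.2098, 0.1523]
tool_rot: [-0.0, 0.707, 0.001, 0.707]
ft_force: [-0.8, 0.8, -2.0]
opening: 0.0401
```

```bash
python3 look.py w21;python3 look.py s21 side;  python3 - <<'E'
from m import *
im=cv2.imread("pics/s21.png")
cv2.imwrite("pics/s21c.png",cv2.resize(im[150:330,190:370],None,fx=3.3,fy=3.3,interpolation=2))
E
```

```text
[ 0.5009 -0.2098  0.1523] toolyaw 0.09464815367560675 F [-0.8326  0.7559 -1.9953] 0.04007625016127223 30.73
[ 0.5009 -0.21    0.1523] toolyaw 0.08154800931691852 F [ 0.551   0.7869 -1.9705] 0.03996642755616244 30.78
```

View pics/w21.png

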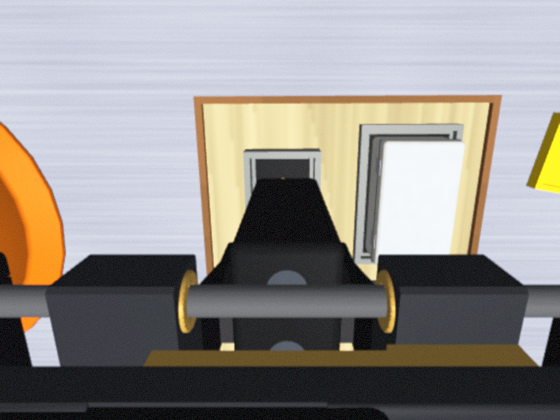

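View pics/s21c.png

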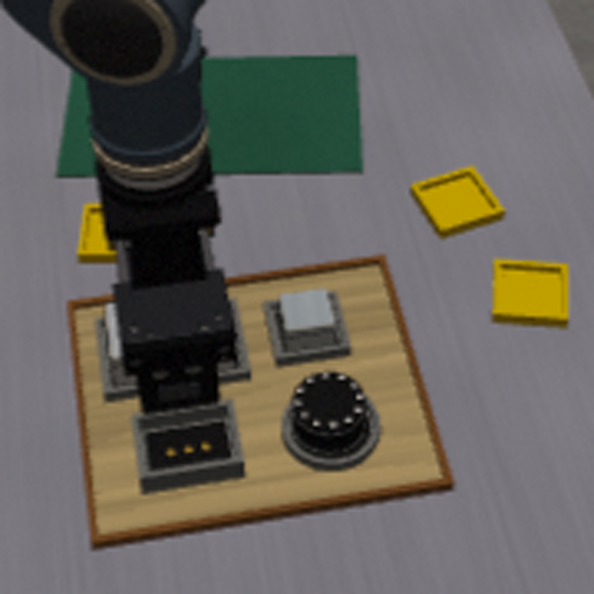

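```bash
python3 - <<'E'
from m import *
c=np.load('w21.npy',allow_pickle=True).item()
print('dock -x outer',back(c,[(244.5,151),(320.5,151)],.026))
z=.1523
print('mon bottom',back(c,[(258,180),(317,180)],z-.0703),'top',back(c,[(233,243),(340,243)],z+.0447))
im=cv2.imread("pics/w21.png")
cv2.imwrite("pics/w21c.png",cv2.resize(cv2.convertScaleAbs(im[130:330,190:380],alpha=2),None,fx=3,fy=3,interpolation=2))
E
```

```text
dock -x outer [[ 0.461  -0.2424  0.026 ]
 [ 0.4609 -0.1824  0.026 ]]
mon bottom [[ 0.4725 -0.2277  0.082 ]
 [ 0.4725 -0.1895  0.082 ]] top [[ 0.4696 -0.2272  0.197 ]
 [ 0.4696 -0.1916  0.197 ]]
```

View pics/w21c.png

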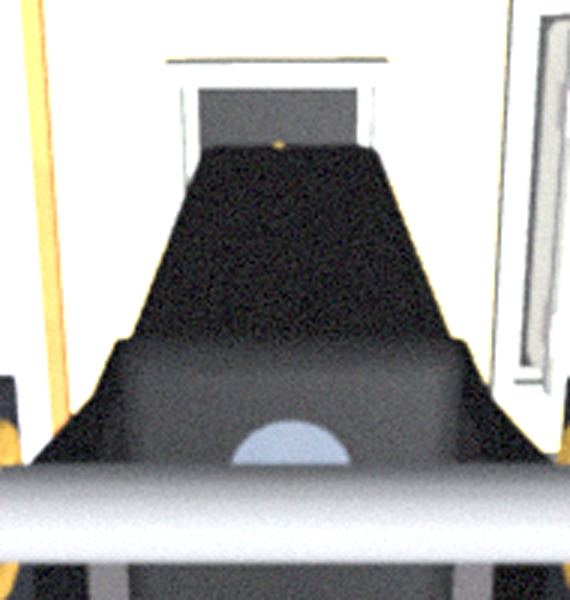

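>>> drive_tool(
  deltas=[
    [10, -3, 0, 0, 30],
    [15, 0, 0, 0, 30],
    [13, 0, 0, 0, 30],
    [6, 0, 0, 0, 30],
    [0, 0, 0, 0, 30],
  ],
)

```text
time: 31.25
tcp_pos: [0.4995, -0.2138, 0.1063]
tool_rot: [0.001, 0.708, 0.0, 0.706]
ft_force: [-0.6, 0.4, -1.4]
opening: 0.0396
```

>>> drive_tool(
  deltas=[
    [0, 0, 0, 0, 30],
    [0, 0, 0, 0, 30],
    [0, 0, 0, 0, 30],
  ],
)

```text
time: 31.5
tcp_pos: [0.5013, -0.2146, 0.1089]
tool_rot: [0.0, 0.707, -0.0, 0.708]
ft_force: [-0.5, -0.8, -2.2]
opening: 0.0402
```

```bash
python3 look.py w22;python3 look.py s22 side;  python3 - <<'E'
from m import *
im=cv2.imread("pics/s22.png")
cv2.imwrite("pics/s22c.png",cv2.resize(im[220:330,190:320],None,fx=4.5,fy=4.5,interpolation=2))
im=cv2.imread("pics/w22.png")
cv2.imwrite("pics/w22c.png",cv2.resize(cv2.convertScaleAbs(im[130:330,190:380],alpha=1.8),None,fx=3,fy=3,interpolation=2))
E
```

```text
[ 0.5013 -0.2146  0.1089] toolyaw -0.046439832309090434 F [-0.4567 -0.7554 -2.2197] 0.0401694780193952 31.5
[ 0.5013 -0.2145  0.1089] toolyaw -0.04100129430574384 F [ 0.0993  0.0995 -1.7374] 0.03990853623573481 31.55
```

View pics/w22c.png

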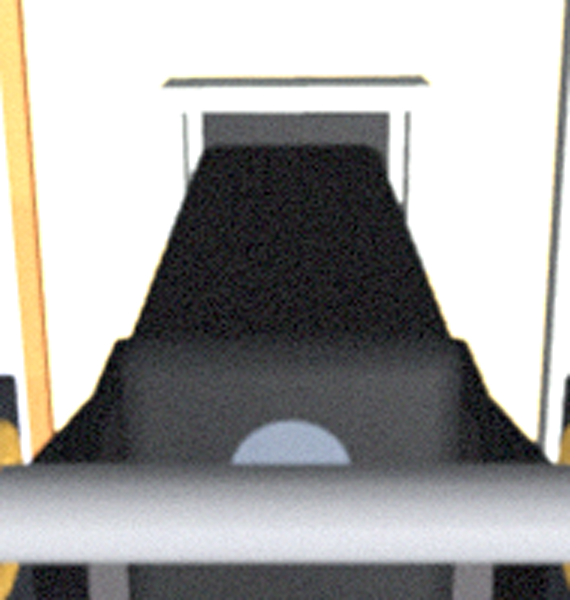

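View pics/s22c.png

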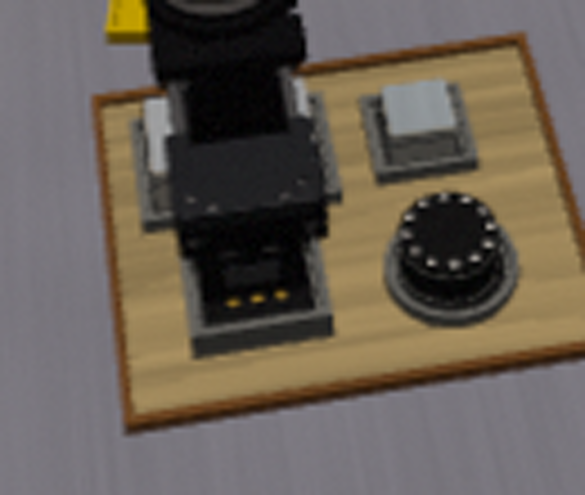

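```bash
python3 - <<'E'
from m import *
c=np.load('w22.npy',allow_pickle=True).item()
q=lambda x,y:[190+x/3,130+y/3]
print('dock -x outer',back(c,[q(163,85),q(429,85)],.026))
z=.1089
print('mon bottom',back(c,[q(203,146),q(381,146)],z-.0703))
E
```

```text
dock -x outer [[ 0.4607 -0.2424  0.026 ]
 [ 0.4608 -0.1828  0.026 ]]
mon bottom [[ 0.472  -0.2327  0.0386]
 [ 0.4721 -0.1944  0.0386]]
```

>>> drive_tool(
  deltas=[
    [4, 1, 0, 0, 30],
    [7, 0, 0, 0, 30],
    [7, 0, 0, 0, 30],
    [5, 0, 0, 0, 30],
    [2, 0, 0, 0, 30],
  ],
)

```text
time: 32.02
tcp_pos: [0.4999, -0.213, 0.0818]
tool_rot: [0.001, 0.708, 0.0, 0.706]
ft_force: [1.0, 0.4, -1.5]
opening: 0.0396
```

>>> drive_tool(
  deltas=[
    [0, 0, 0, 0, 30],
    [0, 0, 0, 0, 30],
    [0, 0, 0, 0, 30],
  ],
)

```text
time: 32.27
tcp_pos: [0.5009, -0.2135, 0.0833]
tool_rot: [0.0, 0.707, -0.0, 0.707]
ft_force: [-0.6, -0.5, -1.9]
opening: 0.04
```

>>> drive_tool(
  deltas=[
    [1, 0, 0, 0, 30],
    [1, 0, 0, 0, 30],
    [0.5, 0, 0, 0, 30],
    [0, 0, 0, 0, 30],
  ],
)

```text
time: 32.6
tcp_pos: [0.5007, -0.2133, 0.0807]
tool_rot: [0.0, 0.707, -0.0, 0.707]
ft_force: [0.0, 0.1, -2.2]
opening: 0.0399
```

>>> drive_tool(
  deltas=[
    [0.5, 0, 0, 0, 30],
    [0.4, 0, 0, 0, 30],
    [0, 0, 0, 0, 30],
  ],
)

```text
time: 32.85
tcp_pos: [0.5007, -0.2133, 0.0798]
tool_rot: [0.0, 0.707, -0.0, 0.707]
ft_force: [-0.1, 0.7, -2.6]
opening: 0.0397
```

>>> drive_tool(
  deltas=[
    [0.4, 0, 0, 0, 30],
    [0.3, 0, 0, 0, 30],
    [0, 0, 0, 0, 30],
  ],
)

```text
time: 33.1
tcp_pos: [0.5008, -0.2134, 0.0794]
tool_rot: [0.0, 0.707, -0.0, 0.707]
ft_force: [-0.1, 0.4, 0.4]
opening: 0.0398
```

>>> drive_tool(
  deltas=[
    [0, 0, 0, 0, 44],
    [0, 0, 0, 0, 52],
    [0, 0, 0, 0, 60],
    [0, 0, 0, 0, 66],
    [0, 0, 0, 0, 66],
  ],
)

```text
time: 33.52
tcp_pos: [0.5008, -0.2134, 0.0792]
tool_rot: [0.0, 0.707, -0.0, 0.707]
ft_force: [0.4, -0.6, -0.0]
opening: 0.0617
```

>>> drive_tool(
  deltas=[
    [-10, 0, 0, 0, 70],
    [-25, 0, 0, 0, 70],
    [-35, 0, 0, 0, 70],
    [-40, 0, 0, 0, 70],
    [-30, 0, 0, 0, 70],
  ],
)

```text
time: 33.93
tcp_pos: [0.5012, -0.2137, 0.2227]
tool_rot: [0.0, 0.706, -0.001, 0.708]
ft_force: [1.1, 0.3, -0.2]
opening: 0.0696
```

>>> drive_tool(
  deltas=[
    [-10, 25, 0, 0, 70],
    [0, 35, 0, 0, 70],
    [0, 35, 0, 0, 70],
    [0, 35, 0, 0, 70],
    [0, 35, 0, 0, 70],
  ],
)

```text
time: 34.35
tcp_pos: [0.5006, -0.047, 0.2302]
tool_rot: [0.001, 0.707, -0.001, 0.708]
ft_force: [0.7, 0.2, 0.4]
opening: 0.0703
```

>>> drive_tool(
  deltas=[
    [0, 35, 0, 0, 70],
    [0, 35, 0, 0, 70],
    [0, 35, 0, 0, 70],
    [0, 35, 0, 0, 70],
    [0, 20, 0, 0, 70],
  ],
)

```text
time: 34.77
tcp_pos: [0.5005, 0.1162, 0.2301]
tool_rot: [-0.001, 0.707, 0.002, 0.708]
ft_force: [0.8, -0.1, 0.0]
opening: 0.0698
```

>>> drive_tool(
  deltas=[
    [0, 0, 0, 0, 70],
    [0, 0, 0, 0, 70],
    [0, 0, 0, 0, 70],
  ],
)

```text
time: 35.02
tcp_pos: [0.5011, 0.1104, 0.2295]
tool_rot: [0.0, 0.707, -0.001, 0.707]
ft_force: [-0.1, -0.5, 0.3]
opening: 0.07
```

```bash
python3 look.py w23;python3 look.py s23 side;python3 look.py t23 top;  python3 - <<'E'
from m import *
im=cv2.imread("pics/s23.png")
a=cv2.resize(im[190:330,200:340],None,fx=4,fy=4,interpolation=2)
im=cv2.imread("pics/t23.png")
b=cv2.resize(im[180:285,265:315+50],None,fx=4,fy=4,interpolation=2)
cv2.imwrite("pics/s23c.png",a);cv2.imwrite("pics/t23c.png",b)
E
```

```text
[0.5011 0.1104 0.2295] toolyaw -0.11856658813788101 F [-0.1029 -0.4957  0.3419] 0.06997851592731526 35.02
[0.5011 0.11   0.2294] toolyaw -0.18005061229628438 F [-0.1001 -0.2695  1.0595] 0.07021581106820712 35.07
[0.5012 0.1099 0.2294] toolyaw -0.20754044212773692 F [ 0.2782 -0.4641 -0.2998] 0.07026751668319219 35.12
```

View pics/s23c.png

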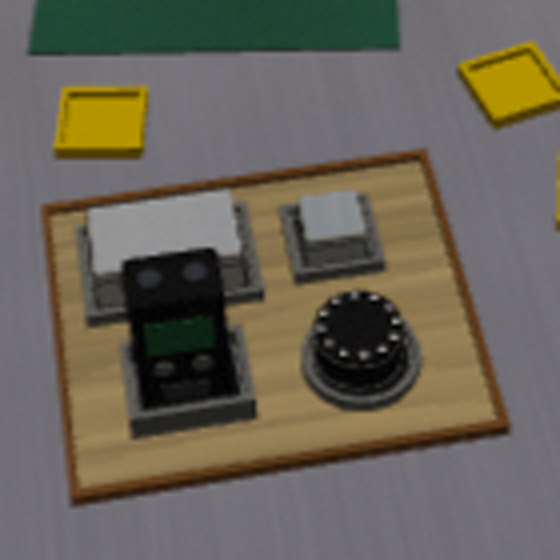

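View pics/t23c.png

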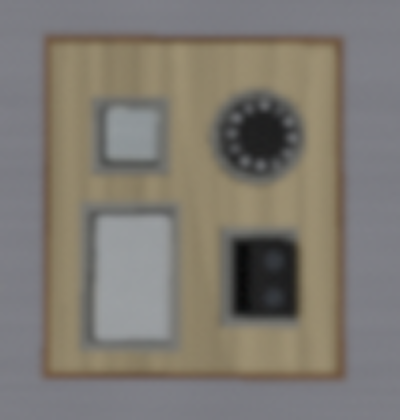

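View pics/s23.png

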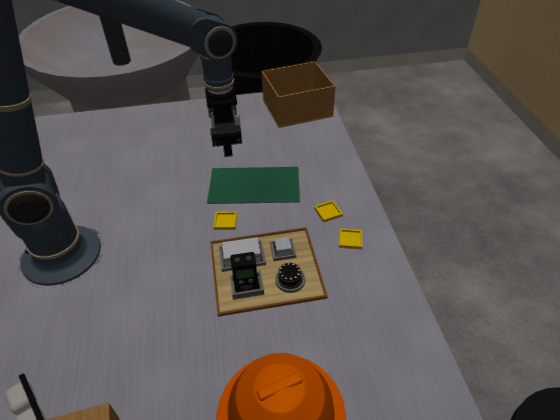

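View pics/t23.png

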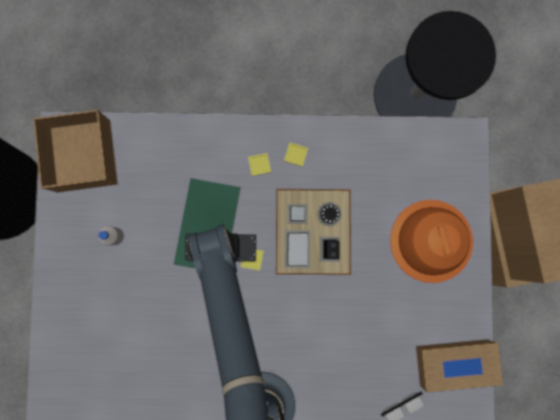

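The top view shows the bottle still at (108,236), the helmet and yellow nests unmoved, and all four pieces seated with the arm clear of everything.

```bash
python3 -c "
from bench import r
print(r.close_job())"
```

```text
the job is handed in; nothing more can be done
None
```

The kit tray is made up and the job handed in, at about 35 s of the 141 s allowed. I placed the tin, then the canister, then the case, each flat in its grey nest, and stood the gas monitor upright in its dock last. Each piece was lowered until the force reading showed contact before I let go.

- **Extra step with the tin:** the first grip was too low, and the fingers would have hit the nest rim. I set the tin down briefly on the bare table between the mat and the tray, took it again about 5 mm higher, and then placed it.
- **Last checks:** the side and top pictures show all four pieces seated. The bottle, helmet and yellow look-alikes are where they were, and the open gripper is well clear of everything. In the last side picture the gripper hid the bottle, so I checked it in the top picture only.
- **Disagreements:** the cameras differed by 2–4 mm on the nest positions, so I aligned each piece against its nest in the close wrist view. No check failed. The hand-in gives no verdict.

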